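Find the heavy side of a flywheel on the balancing stand

TASK

Clear the two wood offcuts off the base of the balancing stand into the small blue bin, and leave the other things on the desk where they are. Then turn the flywheel by hand to find its heavy side, which nothing on it shows, and finish with the rim held still in the fingers and the heavy side straight down at the pointer, so that I can mark it: do not let go.

Things in the scene. Friction and masses are not known exactly. Their poses are not given: they have to be found in the camera images.
- stand: static balancing stand, fixed: dark steel base plate, its top 20 mm above the desk, x -190 to +65 mm, y -85 to +85 mm, with two aluminium uprights at x -48 and +48 mm that end 130 mm above the desk (under 50 mm wide in y at the top). Origin on the desk under the middle of the wheel; x runs along the wheel's shaft, away from the robot, y to the left along the wheel, z up.
- axle (a point): centre of the wheel, on its axis, 124 mm above the desk; fixed, axes as the stand. The shaft ends 64 mm before and behind it. The bearings drag: left alone, the heavy side sinks slowly without swinging past, but stops about 20 to 37 degrees short of straight down, by the same angle from either side. Within that angle of straight down or of straight up the wheel stays put.
- rim_top (a point): top of the rim, on its middle line, 209 mm above the desk; fixed, axes as the stand. The rim is bright steel, 85 mm outer and 65 mm inner radius, 22 mm wide (x -11 to +11 mm). It can be pinched across its width from above near the top and carried along its arc. At the rim the drag takes about 1.2 N, the heavy side up to about 3 N.
- pointer (a point): tip of the brass pointer that stands on the base plate under the lowest point of the rim, 36 mm above the desk, 3 mm below the rim; fixed. The heavy side belongs here at the end.
- flywheel (a joint): angle of the flywheel about the stand's x axis (rad) from an arbitrary zero; it grows as the wheel turns clockwise seen from the robot (the rim's top moves to the stand's -y). Turns without end. Six equal red spokes, red hub of 20 mm radius. About 0.25 kg of lead is cast into the rim at one unseen place, another in each run. The wheel may already be sinking at the start.
- offcut_a: light wood offcut with a stepped end, 22 mm wide (x), 50 mm long (y), 22 mm high, the last 16 mm at +y only 12 mm high; 18 g. Origin on its underside, central in x, and in y 23 mm from the high end. Lies loose on the front of the stand's base plate.
- offcut_b: dark wood offcut, a block 20 mm wide (x), 46 mm long (y), 18 mm high; 20 g. Origin at the centre of its underside. Lies loose on the front of the stand's base plate.
- bin: small round blue desk bin, fixed, 92 mm high, about 110 mm across inside at the mouth and 82 mm at the floor. Origin at the centre of its underside.
- stapler: red-topped office stapler, 144 mm long, far left; a bystander: leave it alone. Origin at the middle of its underside
- screwdriver: screwdriver, 150 mm long, lying before the stand; a bystander: leave it alone. Origin under its middle
- dumbbell_knob: black dumb-bell shaped knob, 56 mm high, behind the stand to the right; a bystander: leave it alone. Origin at the middle of its underside

How it is judged (in metres and radians):
On the way, in this order (a step that is already met when the one before it is completed fails the run):
1. both offcuts are in the bin, out of the fingers (horizontal distance between each of offcut_a, offcut_b and bin below 0.055 m and height (world z) of each of offcut_a, offcut_b below 0.08 m and contact force between the fingers and offcut_a below 0.1 N and contact force between the fingers and offcut_b below 0.1 N), for 0.2 s.
2. the rim is held still in the fingers with the heavy side down (y of lead_c0 in the frame of stand between -0.0154 and 0.0154 m and z of lead_c0 in the frame of stand below 0.09 m and contact force between the fingers and flywheel above 2 N and velocity of joint flywheel between -0.08 and 0.08 rad/s), for 0.2 s.
At the end, for the whole second after the job is handed in: both offcuts lie in the bin (within 55 mm of its axis, below its rim); the fingers press on the flywheel with more than 2 N and it stands still; the lead in its rim is within 12 degrees of straight down (all of step 1 and all of step 2); the arm keeps its last pose, push and grip.
It fails at once if one of the bystanders was moved by more than 30 mm (distance of any of stapler, screwdriver, dumbbell_knob from where it was at the start of the episode above 0.03 m).
It also fails if it takes over 72 s, if anything falls off the work surface, if the arm or the gripper's body presses on something with over 40 N, if the wrist force passes 120 N, or if a joint passes its speed limit or range.

ROBOT

A 6-joint arm with a two-finger parallel gripper is mounted at the origin on a cart in front of the work surface, level with it; the furniture and walls round the work are solid. World frame = base frame: x ahead of the robot, y to its left, z up, the work surface at z = 0. Lengths are in mm, angles in rad, forces in N, time in s.
With the tool pointing down it reaches from about 350 to 875 mm from the base axis. Payload 4.2 kg.
Tool frame: the origin (TCP) lies midway between the tips of the shut fingers; the grasp point (between the pads) lies 19 mm behind it; z points along the fingers, y is the direction in which the jaws open and shut (so a half turn about z gives the same grasp; the last joint's range is limited). The gripper opens to 85 mm and grips with 20 to 120 N. Pads are 22 mm wide; open, the fingers measure 114 mm over their backs; the gripper's body (76 mm by 85 mm) begins 54 mm behind the grasp point. The pads swing forward as they close: fully open they stand 13 mm farther back than shut.
Start: joints at [-0.85, 0.385, 0.008, 0, -1.194, -0.259], TCP at [278.486, -559.504, 231.312] pointing down, gripper open.
Joint ranges: [-3.14, 3.14], [-1.21, 2.06], [-1.07, 1.41], [-3.16, 2.05], [-2.99, -0.16], [-3.1, 3.1]. Speed limits (rad/s): [2.79, 2.79, 3.14, 3.14, 3.14, 3.14].

INTERFACE

Orientations are given as a unit quaternion [x, y, z, w].
In Python, from bench import arm gives the robot as it stands.
- The arm moves only by the tool servo_tool, never from a script. Its argument "rows" is a list of rows, each an object of numbers: "fingers": the finger opening in cm, from 0 to 8.54; "x", "y", "z": the shift along the tool's x, y, z in cm; "turn": the turn about the tool's z in degrees. A call has 1 to 10 rows; each row shifts and turns the commanded pose from where the row before left it, along the tool's axes as they then stand; what a row does not reach is not made up. A row lasts 1/12 s, in which the tool goes at most 41.7 mm and 7.16 degrees, less where a joint would pass 70% of its speed; a pose out of reach is approached as far as the arm can. A call is refused whole if a number of a shift passes 4.17 or a number of a turn 7.16, either way. A call with a gripper value outside its range is refused whole. The fingers move at their own pace and stop on an object; the grip force is fixed at half the most. Time passes only in rows, so rows that do not move let the fingers close. It gives the time, the measured TCP pose, the force and the opening at its end, in the units of the state.
- arm.read_state(): the state, without advancing time (a new reading comes with each control period).
- arm.get_image(name): name is "scene" or "top" or "wrist"; returns (picture, depth): 400x640x3 uint8, red, green, blue; 400x640 float32, mm along the optical axis (not along the pixel's ray), 0 where there is no reading.
- arm.camera_model(name): a dict with "fx", "fy", "cx", "cy" (pixels), "k1" (the pictures are not rectified: a ray, as slopes to the right and down, at radius r is drawn at 1 + k1 r^2 times it, then the intrinsics apply), "pose" (4x4, takes a point from camera to world coordinates). Camera axes: x right, y down, z forward; pixel columns grow to the right and rows downward; lengths in mm; the calibration is good to about 2 mm. A picture is of the moment at which its call begins: read the wrist's pose just before it. camera_model takes no time and is no camera call; for the wrist camera it gives the pose at the moment of the call.
- arm.job_done(): hands the job in, once; it reports no verdict.
The state is a dict: "clock": time; "joints": joint angles; "joint_vel": joint speeds; "joint_efforts": joint torques, N m; "position": TCP position; "ee_rot": TCP orientation; "contact_force": force on the tool from outside, world axes, zero at the start; "wrist_torque": the same for the moment, N m; "gripper_width": finger opening in mm.
Only numpy, scipy, OpenCV 4.12 (cv2) and the standard library are available. Lean on these libraries where they do the work, as an engineer would, in place of code of your own. Each camera call takes 0.05 s, during which the arm holds its last target.

## Working session

There is one attempt and no reset: what is moved stays moved. The work goes in short steps, Python scripts to look and compute and a tool call to move; the robot and the scene stay as the last step left them, time stands still between calls to the robot, and variables do not carry over. Pictures are saved under pics/ and viewed, and the job is handed in when it is done.

Besides the shell and the picture viewer there is one more tool, called after "Emit:" by a JSON object that holds its "op" and its "data". servo_tool: Moves the arm, as the interface text tells. Its arguments: {"type":"object","properties":{"rows":{"type":"array","items":{"type":"object","properties":{"fingers":{"type":"number"},"x":{"type":"number"},"y":{"type":"number"},"z":{"type":"number"},"turn":{"type":"number"}}}}},"required":["rows"]}

```bash
ls; mkdir -p pics
python3 - <<'E'
from bench import arm
import cv2
print(arm.read_state())
for n in("scene","top"):
    p,d=arm.get_image(n); cv2.imwrite(f"pics/{n}0.png",p[:,:,::-1]); print(n,arm.camera_model(n))
    import numpy as np; np.savez(f"pics/{n}0.npz",p=p,d=d)
E
```

```text
pics
{'clock': 0.0, 'joints': array([-8.50396371e-01,  3.85583608e-01,  6.62112761e-03, -5.07108027e-04,
       -1.19399332e+00, -2.58587681e-01]), 'joint_vel': array([-0.00032459,  0.00025249, -0.00078159,  0.00041717,  0.00202837,
       -0.00046851]), 'joint_efforts': array([ 6.50306411e-04, -3.92289734e+01,  1.88401204e+01,  4.18607041e+00,
       -4.63710501e-03, -7.36900802e-06]), 'position': array([ 278.23400563, -559.00006477,  230.20220991]), 'ee_rot': array([-2.28768497e-01,  9.73480227e-01,  1.06375075e-03, -2.99679294e-04]), 'contact_force': array([-0.07710929, -0.52810558,  0.21825774]), 'wrist_torque': array([-0.0067789 , -0.01963025,  0.02563973]), 'gripper_width': 85.2790115882018}
scene {'fx': 498.36658593723104, 'fy': 498.36658593723104, 'cx': 315.5412296399638, 'cy': 205.35458254931268, 'k1': -0.14724193914419131, 'pose': array([[ 8.07366582e-01, -2.52358836e-01,  5.33361247e-01,
        -1.86688492e+02],
       [-5.89979728e-01, -3.31294723e-01,  7.36320397e-01,
        -7.80039544e+02],
       [-9.11719196e-03, -9.09152806e-01, -4.16362886e-01,
         7.44987939e+02],
       [ 0.00000000e+00,  0.00000000e+00,  0.00000000e+00,
         1.00000000e+00]])}
top {'fx': 361.44679056269746, 'fy': 361.44679056269746, 'cx': 314.1712341832684, 'cy': 194.66376732226882, 'k1': -0.06416784512236448, 'pose': array([[-1.43294041e-02, -9.90807357e-01,  1.34519330e-01,
         4.47380146e+02],
       [-9.99896748e-01,  1.40541226e-02, -2.99582581e-03,
         3.10141682e+02],
       [ 1.07773510e-03, -1.34548369e-01, -9.90906441e-01,
         1.08291791e+03],
       [ 0.00000000e+00,  0.00000000e+00,  0.00000000e+00,
         1.00000000e+00]])}
```

View pics/scene0.png

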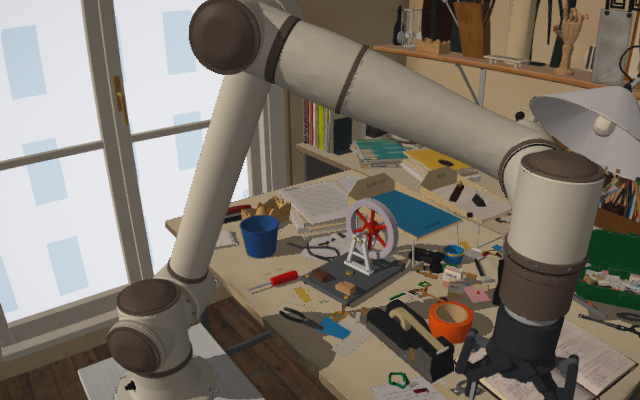

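View pics/top0.png

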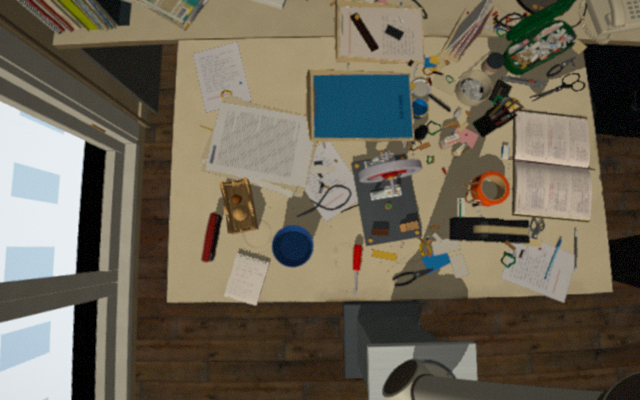

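The top view shows the stand plate around (390,195), with the wheel at (390,170). The dark offcut is at (380,228), the light one at (409,226), the blue bin at (292,246) and the screwdriver at (357,262). I'll zoom in and measure.

```bash
cat > h.py <<'E'
import numpy as np,cv2
def und(m,uv):
    uv=np.atleast_2d(np.asarray(uv,float)); q=(uv-[m['cx'],m['cy']])/[m['fx'],m['fy']]
    p=q.copy()
    for _ in range(30): p=q/(1+m['k1']*(p**2).sum(1,keepdims=True))
    return p
def rays(m,uv):
    p=und(m,uv); d=np.c_[p,np.ones(len(p))]@m['pose'][:3,:3].T
    return m['pose'][:3,3],d
def plane(m,uv,z):
    o,d=rays(m,uv); return o+d*((z-o[2])/d[:,2])[:,None]
def dep(m,uv,z):
    p=und(m,uv); P=np.c_[p,np.ones(len(p))]*np.asarray(z,float).reshape(-1,1)
    return P@m['pose'][:3,:3].T+m['pose'][:3,3]
def cloud(m,d):
    v,u=np.mgrid[:d.shape[0],:d.shape[1]]
    return dep(m,np.c_[u.ravel(),v.ravel()],d.ravel()).reshape(*d.shape,3)
def proj(m,P):
    P=np.atleast_2d(P); c=(P-m['pose'][:3,3])@m['pose'][:3,:3]; s=c[:,:2]/c[:,2:]
    s=s*(1+m['k1']*(s**2).sum(1,keepdims=True)); return s*[m['fx'],m['fy']]+[m['cx'],m['cy']]
E
python3 - <<'E'
from h import *
from bench import arm
for n,(u0,u1,v0,v1) in {"top":(265,445,140,280),"scene":(220,420,180,310)}.items():
    z=np.load(f"pics/{n}0.npz"); c=z['p'][v0:v1,u0:u1,::-1]
    cv2.imwrite(f"pics/{n}0c.png",cv2.resize(c,None,fx=4,fy=4,interpolation=cv2.INTER_CUBIC))
z=np.load("pics/top0.npz");m=arm.camera_model("top");C=cloud(m,z['d'])
hsv=cv2.cvtColor(z['p'],cv2.COLOR_RGB2HSV)
for uv in [(380,228),(409,226),(390,210),(292,246),(357,262)]:
    print(uv,z['d'][uv[1],uv[0]],C[uv[1],uv[0]].round(1),hsv[uv[1],uv[0]])
E
```

```text
(380, 228) 1061.4347 [490.1 114.5  18.1] [ 6 87 47]
(409, 226) 1038.5496 [493.5  34.5  41.9] [ 16 148 146]
(390, 210) 1060.826 [542.2  84.4  25.9] [100  12  65]
(292, 246) 1066.6941 [441.5 374.6   5.4] [107 196  60]
(357, 262) 1040.6317 [392.9 186.1  25.7] [  2 253 163]
```

View pics/top0c.png

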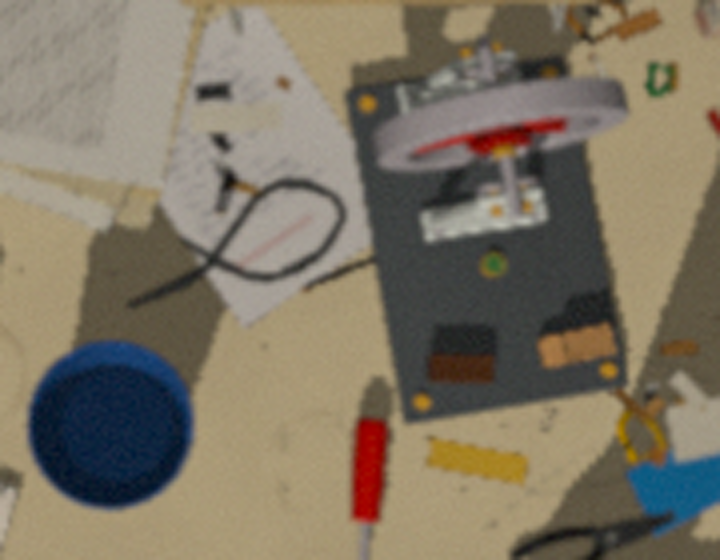

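View pics/scene0c.png

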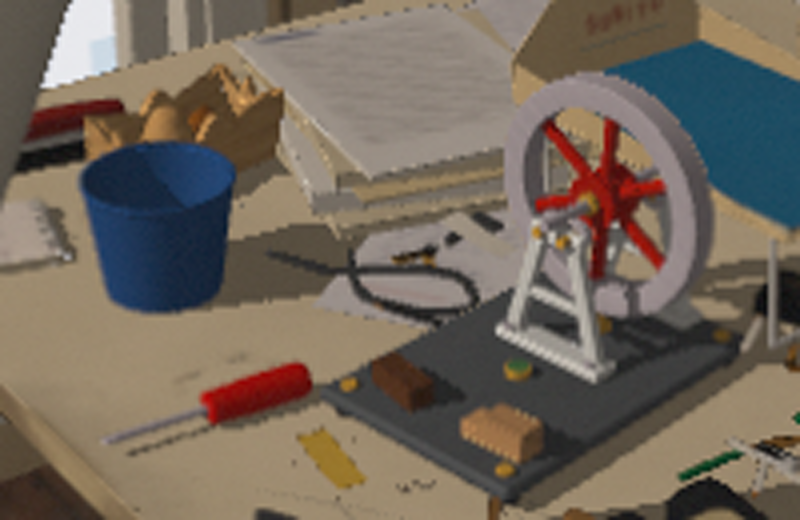

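Run:
```python
from h import *
from bench import arm
z=np.load("pics/top0.npz");m=arm.camera_model("top");p=z['p']
hsv=cv2.cvtColor(p,cv2.COLOR_RGB2HSV)
# plate corners by eye -> plane z=20
cr=np.array([(408,420),(625,385),(348,90),(570,55)])/4+[265,140]-.4
P=plane(m,cr,20)[:,:2]; S=np.array([(-190,85),(-190,-85),(65,85),(65,-85)],float)
def fit(P,S):
    a=S-S.mean(0);b=P-P.mean(0); t=np.arctan2((a[:,0]*b[:,1]-a[:,1]*b[:,0]).sum(),(a*b).sum())
    R=np.array([[np.cos(t),-np.sin(t)],[np.sin(t),np.cos(t)]]);o=P.mean(0)-R@S.mean(0); return t,R,o
t,R,o=fit(P,S); print("stand yaw",np.degrees(t),o.round(1),"res",(S@R.T+o-P).round(1).tolist())
# screws
H,Sx,V=[hsv[...,i].astype(int) for i in range(3)]
def blobs(mask,roi,mn=4):
    u0,u1,v0,v1=roi; mm=np.zeros_like(mask,np.uint8); mm[v0:v1,u0:u1]=mask[v0:v1,u0:u1]
    n,l,s,c=cv2.connectedComponentsWithStats(mm)
    for i in range(1,n):
        if s[i,4]>=mn: yield l==i,s[i,4],c[i]
W=(H>8)&(H<25)&(Sx>110)&(V>90)
for mk,a,c in blobs(W,(350,425,145,248),2): print("orange",a,c.round(1),((plane(m,c,20)[0,:2]-o)@R).round(1))
for nm,mask,zt in(("a",W,22+20),("b",(H<12)&(Sx>90)&(V>30)&(V<110),18+20)):
    for mk,a,c in blobs(mask,(368,422,215,240),30):
        v,u=np.nonzero(mk); q=plane(m,np.c_[u,v],zt)[:,:2].astype(np.float32)
        (cc,wh,an)=cv2.minAreaRect(q); s=(np.array(cc)-o)@R
        print(nm,a,c.round(1),"mean",q.mean(0).round(1),"rect",np.round(cc,1),np.round(wh,1),round(an,1),"stand",s.round(1))
B=(H>100)&(H<120)&(Sx>150)
for mk,a,c in blobs(B,(265,320,215,275),100):
    v,u=np.nonzero(mk); q=plane(m,np.c_[u,v],92)[:,:2].astype(np.float32); print("bin",a,c.round(1),cv2.minEnclosingCircle(q),cv2.fitEllipse(cv2.convexHull(q)))
# same from scene
z=np.load("pics/scene0.npz");ms=arm.camera_model("scene");p=z['p'];hsv=cv2.cvtColor(p,cv2.COLOR_RGB2HSV);H,Sx,V=[hsv[...,i].astype(int) for i in range(3)]
c=np.array([[318,392],[510,500],[740,345]])/4+[220,180]-.4
print("scene plate corners", ((plane(ms,c,20)[:,:2]-o)@R).round(1).tolist())
for n,M in(("scene",ms),("top",m)):
    for q in ((0,0,124),(-64,0,124),(0,0,209),(0,85,124),(0,-85,124)): 
        w=np.r_[R@np.array(q[:2])+o,q[2]]; print(n,q,proj(M,w)[0].round(1))
```

```text
stand yaw 7.7504430330877225 [639.5 100.2] res [[-2.6, 2.9], [-2.3, -4.5], [3.5, 0.3], [1.3, 1.3]]
orange 11 [408.5 146.2] [ 84.9 -94.7]
orange 32 [420.2 147. ] [  77.3 -129.7]
orange 7 [388.7 151. ] [ 78.9 -31.9]
orange 6 [381.  152.5] [77.7 -7.9]
orange 16 [356.5 165.5] [49.  72.3]
orange 18 [390.6 177.2] [ -1.3 -23. ]
orange 4 [396.5 191.5] [-46.6 -32.9]
orange 4 [388.5 192.5] [-46.   -8.6]
orange 3 [386.  207.7] [-89.6   6.7]
orange 138 [408.6 226. ] [-153.1  -50.1]
orange 16 [416.5 232. ] [-174.1  -70.2]
orange 39 [421.2 242.2] [-205.5  -78.5]
orange 19 [370. 240.] [-176.2   69.7]
orange 2 [359.5 244. ] [-183.  102.]
a 138 [408.6 226. ] mean [493.6  35.7] rect [493.7  36. ] [21.4 54.1] 11.3 stand [-153.1  -44. ]
bin 1236 [292.3 245.4] ((443.4819030761719, 368.2970886230469), 54.1833610534668) ((443.53955078125, 369.0726013183594), (104.97966766357422, 107.89087677001953), 62.88829040527344)
scene plate corners [[-195.4, 82.6], [-193.7, -89.9], [51.1, -80.0]]
scene (0, 0, 124) [372.1 229.1]
scene (-64, 0, 124) [356.4 237.1]
scene (0, 0, 209) [373.4 200.5]
scene (0, 85, 124) [349.  219.4]
scene (0, -85, 124) [397.1 239.7]
top (0, 0, 124) [390.2 171. ]
top (-64, 0, 124) [394.4 194.1]
top (0, 0, 209) [397.4 164.1]
top (0, 85, 124) [359.4 175.5]
top (0, -85, 124) [420.7 166.5]
```

Run:
```python
from h import *
from bench import arm
z=np.load("pics/top0.npz");m=arm.camera_model("top");p=z['p'];d=z['d'];C=cloud(m,d)
hsv=cv2.cvtColor(p,cv2.COLOR_RGB2HSV);H,Sx,V=[hsv[...,i].astype(int) for i in range(3)]
# screws fit (symmetric)
scr=plane(m,[(356.5,165.5),(416.5,232),(370,240)],22)[:,:2]; S=np.array([(50,70),(-175,-70),(-175,70)],float)
def fit(P,S):
    a=S-S.mean(0);b=P-P.mean(0); t=np.arctan2((a[:,0]*b[:,1]-a[:,1]*b[:,0]).sum(),(a*b).sum())
    R=np.array([[np.cos(t),-np.sin(t)],[np.sin(t),np.cos(t)]]);o=P.mean(0)-R@S.mean(0); return t,R,o
t,R,o=fit(scr,S);print(np.degrees(t),o,(S@R.T+o-scr).round(1).tolist())
# plate mask & minarearect
pl=((Sx<60)&(V>35)&(V<95)).astype(np.uint8); roi=np.zeros_like(pl);roi[200:248,350:425]=pl[200:248,350:425]
# rim points by depth
k=(C[...,2]>140)&(C[...,2]<225)&(np.abs(C[...,0]-640)<60)&(np.abs(C[...,1]-100)<120)
Q=C[k];print("rim n",len(Q),Q.mean(0));
v,u=np.nonzero(k&(C[...,2]>185)); Q=C[v,u];print(len(Q),Q.mean(0).round(1),Q[:,2].max()); 
w=Q[:,:2]-Q[:,:2].mean(0);U,s,Vt=np.linalg.svd(w,full_matrices=False);print("rim dir deg",np.degrees(np.arctan2(-Vt[0,0],Vt[0,1])))
s=(Q[:,:2]-o)@R;print("in stand x range",np.percentile(s[:,0],[5,50,95]).round(1),"y",s[:,1].min().round(1),s[:,1].max().round(1))
print(p[228:236,380],hsv[230,375:388])
b=(p[...,0].astype(int)-p[...,2]>18)&(V<120)
mm=np.zeros_like(pl);mm[220:238,366:395]=b[220:238,366:395]
v,u=np.nonzero(mm);q=plane(m,np.c_[u,v],38)[:,:2].astype(np.float32);r=cv2.minAreaRect(q);print("b",len(u),q.mean(0),r,((np.array(r[0])-o)@R).round(1))
print("a",((np.array([493.7,36.])-o)@R).round(1))
# annotate
im=cv2.resize(p[140:280,265:445,::-1],None,fx=4,fy=4,interpolation=cv2.INTER_CUBIC)
def dr(M,pts,off,im,col):
    pts=np.array(pts,float);w=np.c_[pts[:,:2]@R.T+o,pts[:,2]];a=((proj(M,w)-off+.5)*4).astype(np.int32);cv2.polylines(im,[a],False,col,1)
z2=np.load("pics/scene0.npz");ms=arm.camera_model("scene")
im2=cv2.resize(z2['p'][180:310,220:420,::-1],None,fx=4,fy=4,interpolation=cv2.INTER_CUBIC)
th=np.linspace(0,2*np.pi,60)
for M,off,I in((m,(265,140),im),(ms,(220,180),im2)):
    dr(M,[(-190,85,20),(-190,-85,20),(65,-85,20),(65,85,20),(-190,85,20)],off,I,(0,255,255))
    for x in(-11,11): dr(M,[(x,85*np.cos(a),124+85*np.sin(a)) for a in th],off,I,(0,255,0))
    dr(M,[(-64,0,124),(64,0,124)],off,I,(255,255,0))
cv2.imwrite("pics/ann_t.png",im);cv2.imwrite("pics/ann_s.png",im2)
```

```text
8.447188727885782 [638.93130595 102.39085719] [[0.2, 0.3], [-0.3, -0.3], [0.1, 0.1]]
rim n 645 [635.84026919 111.99018869 188.9284684 ]
429 [637.9 106.1 201.5] 212.16590244145584
rim dir deg -171.8256685249518
in stand x range [-10.3  -0.7  10. ] y -61.2 59.7
[[47 34 31]
 [66 42 25]
 [69 40 23]
 [69 39 19]
 [66 35 21]
 [68 40 24]
 [69 38 24]
 [64 47 32]] [[ 10 170  69]
 [ 11 184  68]
 [ 12 194  71]
 [ 11 171  67]
 [ 11 176  68]
 [ 11 170  69]
 [ 12 183  67]
 [ 12 177  72]
 [ 12 192  69]
 [ 11 178  70]
 [ 12 160  70]
 [ 13 178  73]
 [ 13 173  68]]
b 121 [478.49615 119.1879 ] ((479.2638854980469, 118.504638671875), (46.66827392578125, 20.139667510986328), 89.0302963256836) [-155.6   39.4]
a [-153.4  -44.3]
```

View pics/ann_t.png

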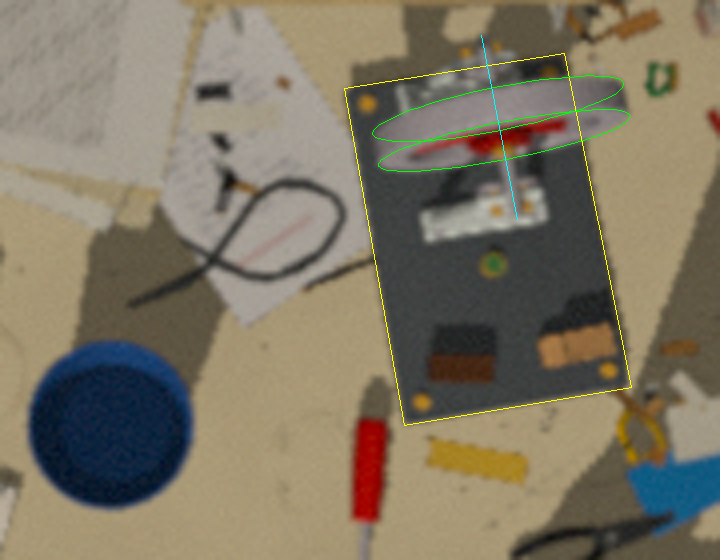

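View pics/ann_s.png

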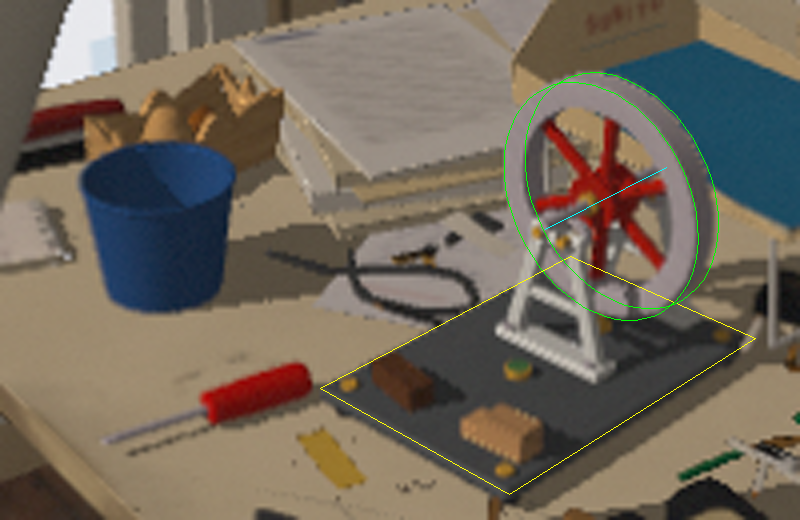

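The projected plate and rim match both pictures: yaw is about 8.4° and the origin about (638.7, 102.4). Offcut a is near (494, 33), b near (479, 118) and the bin at (443.5, 369). Next is a small planner that prints rows.

```bash
cat > plan.py <<'E'
# python3 plan.py x y z yawdeg [n] : prints rows from current measured pose to target (yaw = world dir of tool y)
import sys,json,numpy as np
from bench import arm
s=arm.read_state();p=s['position'];q=s['ee_rot']
from scipy.spatial.transform import Rotation as Ro
R=Ro.from_quat(q).as_matrix();a=np.degrees(np.arctan2(R[1,1],R[0,1]))
T=np.array([float(v) for v in sys.argv[1:4]]);ya=float(sys.argv[4])
d=T-p; dy=(ya-a+180)%360-180
n=int(sys.argv[5]) if len(sys.argv)>5 else int(max(np.ceil(np.linalg.norm(d)/40),np.ceil(abs(dy)/7)))
print("clock",round(s['clock'],2),"pos",p.round(1),"yaw",round(a,1),"d",d.round(1),"dyaw",round(dy,1),"n",n,"F",s['contact_force'].round(1),"w",round(s['gripper_width'],1))
rows=[]
for i in range(n):
    b=np.radians(a+dy*i/n); st=d/n
    e=lambda t:np.array([np.cos(t),np.sin(t)])
    rows.append(dict(x=round(float(st[:2]@e(b+np.pi/2))/10,2),y=round(float(st[:2]@e(b))/10,2),z=round(-st[2]/10,2),turn=round(-dy/n,2)))
print(json.dumps(rows).replace('"',''))
E
python3 plan.py 494.5 31.5 140 190.5
```

```text
clock 0.1 pos [ 278.3 -559.1  230.3] yaw 116.5 d [216.2 590.6 -90.3] dyaw 74.0 n 16 F [-0.6 -0.3  0. ] w 85.4
[{x: -2.85, y: 2.7, z: 0.56, turn: -4.63}, {x: -3.06, y: 2.46, z: 0.56, turn: -4.63}, {x: -3.25, y: 2.21, z: 0.56, turn: -4.63}, {x: -3.42, y: 1.94, z: 0.56, turn: -4.63}, {x: -3.56, y: 1.66, z: 0.56, turn: -4.63}, {x: -3.69, y: 1.36, z: 0.56, turn: -4.63}, {x: -3.78, y: 1.06, z: 0.56, turn: -4.63}, {x: -3.86, y: 0.75, z: 0.56, turn: -4.63}, {x: -3.91, y: 0.44, z: 0.56, turn: -4.63}, {x: -3.93, y: 0.12, z: 0.56, turn: -4.63}, {x: -3.93, y: -0.19, z: 0.56, turn: -4.63}, {x: -3.9, y: -0.51, z: 0.56, turn: -4.63}, {x: -3.84, y: -0.82, z: 0.56, turn: -4.63}, {x: -3.76, y: -1.13, z: 0.56, turn: -4.63}, {x: -3.66, y: -1.43, z: 0.56, turn: -4.63}, {x: -3.53, y: -1.72, z: 0.56, turn: -4.63}]
```

Emit:
{"op": "servo_tool", "data": {"rows": [{"x": -2.8, "y": 2.7, "z": 0.5, "turn": -4.6}, {"x": -3.1, "y": 2.5, "z": 0.5, "turn": -4.6}, {"x": -3.2, "y": 2.2, "z": 0.5, "turn": -4.6}, {"x": -3.4, "y": 1.9, "z": 0.5, "turn": -4.6}, {"x": -3.6, "y": 1.7, "z": 0.5, "turn": -4.6}, {"x": -3.7, "y": 1.4, "z": 0.5, "turn": -4.6}, {"x": -3.8, "y": 1.1, "z": 0.5, "turn": -4.6}, {"x": -3.9, "y": 0.7, "z": 0.5, "turn": -4.6}, {"x": -3.9, "y": 0.4, "z": 0.5, "turn": -4.6}, {"x": -3.9, "y": 0.1, "z": 0.5, "turn": -4.6, "fingers": 5}]}}

```text
invalid input at $.rows[0]: expected keys fingers, x, y, z, turn
```

```bash
python3 plan.py 494.5 31.5 140 190.5
```

```text
clock 0.1 pos [ 278.3 -559.1  230.3] yaw 116.5 d [216.2 590.6 -90.3] dyaw 74.0 n 16 F [-0.6 -0.3  0. ] w 85.4
[{x: -2.85, y: 2.7, z: 0.56, turn: -4.63}, {x: -3.06, y: 2.46, z: 0.56, turn: -4.63}, {x: -3.25, y: 2.21, z: 0.56, turn: -4.63}, {x: -3.42, y: 1.94, z: 0.56, turn: -4.63}, {x: -3.56, y: 1.66, z: 0.56, turn: -4.63}, {x: -3.69, y: 1.36, z: 0.56, turn: -4.63}, {x: -3.78, y: 1.06, z: 0.56, turn: -4.63}, {x: -3.86, y: 0.75, z: 0.56, turn: -4.63}, {x: -3.91, y: 0.44, z: 0.56, turn: -4.63}, {x: -3.93, y: 0.12, z: 0.56, turn: -4.63}, {x: -3.93, y: -0.19, z: 0.56, turn: -4.63}, {x: -3.9, y: -0.51, z: 0.56, turn: -4.63}, {x: -3.84, y: -0.82, z: 0.56, turn: -4.63}, {x: -3.76, y: -1.13, z: 0.56, turn: -4.63}, {x: -3.66, y: -1.43, z: 0.56, turn: -4.63}, {x: -3.53, y: -1.72, z: 0.56, turn: -4.63}]
```

All keys are needed in every row.

Emit:
{"op": "servo_tool", "data": {"rows": [{"fingers": 5, "x": -2.8, "y": 2.7, "z": 0.5, "turn": -4.6}, {"fingers": 5, "x": -3.1, "y": 2.5, "z": 0.5, "turn": -4.6}, {"fingers": 5, "x": -3.2, "y": 2.2, "z": 0.5, "turn": -4.6}, {"fingers": 5, "x": -3.4, "y": 1.9, "z": 0.5, "turn": -4.6}, {"fingers": 5, "x": -3.6, "y": 1.7, "z": 0.5, "turn": -4.6}, {"fingers": 5, "x": -3.7, "y": 1.4, "z": 0.5, "turn": -4.6}, {"fingers": 5, "x": -3.8, "y": 1.1, "z": 0.5, "turn": -4.6}, {"fingers": 5, "x": -3.9, "y": 0.7, "z": 0.5, "turn": -4.6}, {"fingers": 5, "x": -3.9, "y": 0.4, "z": 0.5, "turn": -4.6}, {"fingers": 5, "x": -3.9, "y": 0.1, "z": 0.5, "turn": -4.6}]}}

```text
clock: 0.93
position: [414.4, -188.6, 181.0]
ee_rot: [-0.593, 0.805, 0.0, -0.0]
contact_force: [1.7, -1.2, -0.3]
gripper_width: 50.3
```

```bash
sed -i 's/rows.append(dict(/rows.append(dict(fingers=float(sys.argv[6]) if len(sys.argv)>6 else 5,/; s/.replace(.".,..)//' plan.py; python3 plan.py 494.5 31.5 140 190.5
```

```text
clock 0.93 pos [ 414.4 -188.6  181. ] yaw 162.7 d [ 80.1 220.1 -41. ] dyaw 27.8 n 6 F [ 1.7 -1.2 -0.3] w 50.3
[{"fingers": 5, "x": -3.9, "y": -0.18, "z": 0.68, "turn": -4.64}, {"fingers": 5, "x": -3.87, "y": -0.5, "z": 0.68, "turn": -4.64}, {"fingers": 5, "x": -3.82, "y": -0.81, "z": 0.68, "turn": -4.64}, {"fingers": 5, "x": -3.74, "y": -1.11, "z": 0.68, "turn": -4.64}, {"fingers": 5, "x": -3.64, "y": -1.41, "z": 0.68, "turn": -4.64}, {"fingers": 5, "x": -3.51, "y": -1.7, "z": 0.68, "turn": -4.64}]
```

Emit:
{"op": "servo_tool", "data": {"rows": [{"fingers": 5, "x": -3.9, "y": -0.2, "z": 0.7, "turn": -4.6}, {"fingers": 5, "x": -3.9, "y": -0.5, "z": 0.7, "turn": -4.6}, {"fingers": 5, "x": -3.8, "y": -0.8, "z": 0.7, "turn": -4.6}, {"fingers": 5, "x": -3.7, "y": -1.1, "z": 0.7, "turn": -4.6}, {"fingers": 5, "x": -3.4, "y": -1.4, "z": 0.7, "turn": -4.6}, {"fingers": 5, "x": -1.5, "y": -1.0, "z": 0.5, "turn": -3}, {"fingers": 5, "x": 0, "y": 0, "z": 0, "turn": 0}, {"fingers": 5, "x": 0, "y": 0, "z": 0, "turn": 0}]}}

```text
clock: 1.6
position: [490.2, 6.4, 140.6]
ee_rot: [0.758, -0.653, -0.001, 0.001]
contact_force: [0.0, 0.2, 0.3]
gripper_width: 50.1
```

```bash
python3 plan.py 494.5 31.5 60 190.5
python3 - <<'E'
from bench import arm
from h import *
m=arm.camera_model("wrist");p,d=arm.get_image("wrist");cv2.imwrite("pics/w1.png",p[:,:,::-1]);np.savez("pics/w1.npz",p=p,d=d,pose=m['pose']);print(m)
E
python3 plan.py 494.5 31.5 60 190.5
```

```text
clock 1.6 pos [490.2   6.4 140.6] yaw -171.5 d [  4.3  25.1 -80.6] dyaw 2.0 n 3 F [0.  0.2 0.3] w 50.1
[{"fingers": 5, "x": -0.81, "y": -0.27, "z": 2.69, "turn": -0.66}, {"fingers": 5, "x": -0.8, "y": -0.27, "z": 2.69, "turn": -0.66}, {"fingers": 5, "x": -0.8, "y": -0.28, "z": 2.69, "turn": -0.66}]
{'fx': 358.36859465914796, 'fy': 358.36859465914796, 'cx': 323.1589046155031, 'cy': 195.81725657507292, 'k1': 0.004137157951164884, 'pose': array([[-9.88980149e-01, -1.40502960e-01, -4.66602951e-02,
         5.02833887e+02],
       [-1.48039330e-01,  9.41967815e-01,  3.01298841e-01,
        -6.99787142e+01],
       [ 1.61911726e-03,  3.04886131e-01, -9.52387434e-01,
         2.82713411e+02],
       [ 0.00000000e+00,  0.00000000e+00,  0.00000000e+00,
         1.00000000e+00]])}
clock 1.65 pos [490.    5.6 140.9] yaw -171.6 d [  4.5  25.9 -80.9] dyaw 2.1 n 3 F [-1.8  0.1 -0. ] w 50.3
[{"fingers": 5, "x": -0.83, "y": -0.28, "z": 2.7, "turn": -0.69}, {"fingers": 5, "x": -0.83, "y": -0.29, "z": 2.7, "turn": -0.69}, {"fingers": 5, "x": -0.82, "y": -0.3, "z": 2.7, "turn": -0.69}]
```

View pics/w1.png

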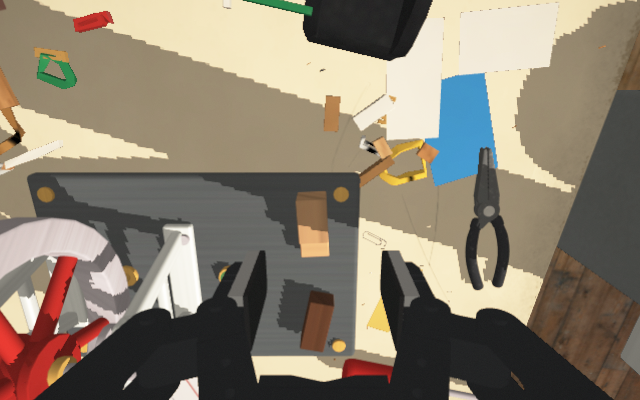

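The wrist view shows the light offcut at (313,223) with its step toward the bottom, and the dark one at (317,320), tilted. I'll measure both from here.

Run:
```python
from h import *
from bench import arm
m=arm.camera_model("wrist");z=np.load("pics/w1.npz");m['pose']=z['pose'];p=z['p'];d=z['d']
C=cloud(m,d);hsv=cv2.cvtColor(p,cv2.COLOR_RGB2HSV)
def look(n,roi,lo,hi):
    u0,u1,v0,v1=roi;k=np.zeros(d.shape,bool);k[v0:v1,u0:u1]=True
    k&=(C[...,2]>lo)&(C[...,2]<hi)&(hsv[...,1]>80)
    q=C[k][:,:2].astype(np.float32);print(n,len(q),C[k][:,2].mean().round(1),np.round(q.mean(0),1),cv2.minAreaRect(q))
look("a high",(285,340,180,265),38,46);look("a low",(285,340,180,265),28,37);look("a all",(285,340,180,265),27,46);look("b",(290,340,280,356),34,42)
print(plane(m,[(297,192),(326,192),(328,233),(298,235)],42).round(1)[:,:2].tolist())
c=cv2.resize(p[170:370,270:370,::-1],None,fx=4,fy=3,interpolation=cv2.INTER_CUBIC);cv2.imwrite("pics/w1c.png",c[:600])
```

```text
a high 1348 41.4 [496.2  26.1] ((496.0803527832031, 27.015018463134766), (22.007131576538086, 34.7862434387207), 11.355484962463379)
a low 481 31.7 [492.6  43.7] ((494.30023193359375, 34.92620849609375), (21.89594078063965, 50.82270050048828), 10.51435661315918)
a all 1856 38.7 [495.3  30.5] ((494.49420166015625, 34.9056396484375), (22.011701583862305, 50.94062423706055), 11.374847412109375)
b 1218 37.3 [479.7 117.9] ((479.5867614746094, 119.24909973144531), (46.568885803222656, 19.992109298706055), 87.58258819580078)
[[509.6, 6.1], [489.5, 3.1], [483.3, 33.8], [504.8, 38.6]]
```

View pics/w1c.png

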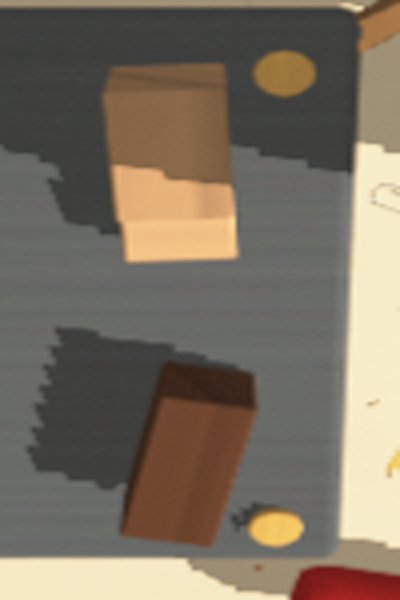

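```bash
python3 plan.py 495.7 29 60 191.4 3
```

```text
clock 1.65 pos [490.    5.6 140.9] yaw -171.6 d [  5.7  23.4 -80.9] dyaw 3.0 n 3 F [-1.8  0.1 -0. ] w 50.3
[{"fingers": 5, "x": -0.74, "y": -0.3, "z": 2.7, "turn": -0.99}, {"fingers": 5, "x": -0.74, "y": -0.32, "z": 2.7, "turn": -0.99}, {"fingers": 5, "x": -0.73, "y": -0.33, "z": 2.7, "turn": -0.99}]
```

Emit:
{"op": "servo_tool", "data": {"rows": [{"fingers": 5, "x": -0.74, "y": -0.3, "z": 2.7, "turn": -1}, {"fingers": 5, "x": -0.74, "y": -0.32, "z": 2.7, "turn": -1}, {"fingers": 5, "x": -0.73, "y": -0.33, "z": 2.7, "turn": -1}, {"fingers": 5, "x": 0, "y": 0, "z": 1.5, "turn": 0}, {"fingers": 5, "x": 0, "y": 0, "z": 0, "turn": 0}, {"fingers": 5, "x": 0, "y": 0, "z": 0, "turn": 0}]}}

```text
clock: 2.15
position: [495.7, 27.9, 45.2]
ee_rot: [0.774, -0.634, -0.0, 0.001]
contact_force: [0.3, 0.5, 0.1]
gripper_width: 49.9
```

```bash
python3 plan.py 495.7 29 22 191.4 1
```

```text
clock 2.15 pos [495.7  27.9  45.2] yaw -168.6 d [  0.    1.1 -23.2] dyaw 0.0 n 1 F [0.3 0.5 0.1] w 49.9
[{"fingers": 5, "x": -0.11, "y": -0.02, "z": 2.32, "turn": -0.04}]
```

Emit:
{"op": "servo_tool", "data": {"rows": [{"fingers": 5, "x": 0, "y": 0, "z": 1.4, "turn": 0}, {"fingers": 5, "x": 0, "y": 0, "z": 0.9, "turn": 0}, {"fingers": 0.5, "x": 0, "y": 0, "z": 0, "turn": 0}, {"fingers": 0.5, "x": 0, "y": 0, "z": 0, "turn": 0}, {"fingers": 0.5, "x": 0, "y": 0, "z": 0, "turn": 0}, {"fingers": 0.5, "x": 0, "y": 0, "z": 0, "turn": 0}, {"fingers": 0.5, "x": 0, "y": 0, "z": 0, "turn": 0}]}}

```text
clock: 2.73
position: [496.9, 29.2, 23.3]
ee_rot: [0.774, -0.633, 0.001, -0.001]
contact_force: [-0.2, -0.7, 3.8]
gripper_width: 20.4
```

Emit:
{"op": "servo_tool", "data": {"rows": [{"fingers": 0.5, "x": 0, "y": 0, "z": -2.5, "turn": 0}, {"fingers": 0.5, "x": 0, "y": 0, "z": -4, "turn": 0}, {"fingers": 0.5, "x": -1, "y": 0, "z": -4, "turn": 0}]}}

```text
clock: 2.98
position: [493.2, 37.8, 127.7]
ee_rot: [0.774, -0.634, -0.001, 0.002]
contact_force: [1.5, 0.8, 0.0]
gripper_width: 20.8
```

```bash
python3 plan.py 443.5 369 140 180
```

```text
clock 2.98 pos [493.2  37.8 127.7] yaw -168.6 d [-49.7 331.2  12.3] dyaw -11.4 n 9 F [1.5 0.8 0. ] w 20.8
[{"fingers": 5, "x": -3.72, "y": -0.18, "z": -0.14, "turn": 1.26}, {"fingers": 5, "x": -3.72, "y": -0.1, "z": -0.14, "turn": 1.26}, {"fingers": 5, "x": -3.72, "y": -0.02, "z": -0.14, "turn": 1.26}, {"fingers": 5, "x": -3.72, "y": 0.06, "z": -0.14, "turn": 1.26}, {"fingers": 5, "x": -3.72, "y": 0.14, "z": -0.14, "turn": 1.26}, {"fingers": 5, "x": -3.71, "y": 0.23, "z": -0.14, "turn": 1.26}, {"fingers": 5, "x": -3.71, "y": 0.31, "z": -0.14, "turn": 1.26}, {"fingers": 5, "x": -3.7, "y": 0.39, "z": -0.14, "turn": 1.26}, {"fingers": 5, "x": -3.69, "y": 0.47, "z": -0.14, "turn": 1.26}]
```

Emit:
{"op": "servo_tool", "data": {"rows": [{"fingers": 0.5, "x": -3.7, "y": -0.2, "z": -0.2, "turn": 1.3}, {"fingers": 0.5, "x": -3.7, "y": -0.1, "z": -0.2, "turn": 1.3}, {"fingers": 0.5, "x": -3.7, "y": 0, "z": 0, "turn": 1.3}, {"fingers": 0.5, "x": -3.7, "y": 0.1, "z": 0, "turn": 1.3}, {"fingers": 0.5, "x": -3.7, "y": 0.1, "z": 0, "turn": 1.3}, {"fingers": 0.5, "x": -3.7, "y": 0.2, "z": 0, "turn": 1.3}, {"fingers": 0.5, "x": -3.7, "y": 0.3, "z": 0, "turn": 1.3}, {"fingers": 0.5, "x": -3.5, "y": 0.4, "z": 0, "turn": 1.3}, {"fingers": 0.5, "x": -2.5, "y": 0.5, "z": 0, "turn": 1}, {"fingers": 0.5, "x": 0, "y": 0, "z": 0, "turn": 0}]}}

```text
clock: 3.82
position: [444.8, 359.7, 131.3]
ee_rot: [0.709, -0.705, -0.0, -0.001]
contact_force: [0.1, -0.8, -0.3]
gripper_width: 20.6
```

```bash
python3 plan.py 443.5 369 80 180;python3 - <<'E'
from bench import arm
from h import *
p,d=arm.get_image("scene");cv2.imwrite("pics/s2.png",cv2.resize(p[180:310,220:420,::-1],None,fx=4,fy=4))
E
```

```text
clock 3.82 pos [444.8 359.7 131.3] yaw -179.7 d [ -1.3   9.3 -51.3] dyaw -0.3 n 2 F [ 0.1 -0.8 -0.3] w 20.6
[{"fingers": 5, "x": -0.47, "y": 0.06, "z": 2.57, "turn": 0.15}, {"fingers": 5, "x": -0.47, "y": 0.06, "z": 2.57, "turn": 0.15}]
```

View pics/s2.png

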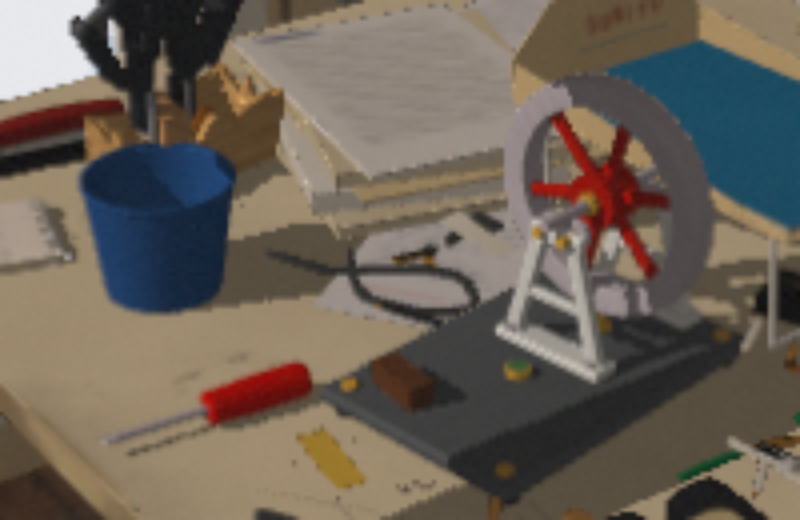

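The wheel has turned about 10–15° clockwise since the start, so it is sinking. The offcut is still held (width 20.6). I'll release it into the bin.

Emit:
{"op": "servo_tool", "data": {"rows": [{"fingers": 0.5, "x": -0.5, "y": 0, "z": 2.5, "turn": 0}, {"fingers": 0.5, "x": -0.4, "y": 0, "z": 2.6, "turn": 0}, {"fingers": 4.5, "x": 0, "y": 0, "z": 0, "turn": 0}, {"fingers": 4.5, "x": 0, "y": 0, "z": 0, "turn": 0}, {"fingers": 4.5, "x": 0, "y": 0, "z": 0, "turn": 0}, {"fingers": 4.5, "x": 0, "y": 0, "z": -3, "turn": 0}, {"fingers": 4.5, "x": 0, "y": 0, "z": -3, "turn": 0}]}}

```text
clock: 4.45
position: [445.3, 362.9, 141.3]
ee_rot: [0.707, -0.707, 0.0, 0.001]
contact_force: [1.1, 1.3, 0.4]
gripper_width: 44.9
```

```bash
python3 plan.py 479.6 118.5 110 177.6
```

```text
clock 4.45 pos [445.3 362.9 141.3] yaw -180.0 d [  34.3 -244.4  -31.3] dyaw -2.4 n 7 F [1.1 1.3 0.4] w 44.9
[{"fingers": 5, "x": 3.49, "y": -0.49, "z": 0.45, "turn": 0.35}, {"fingers": 5, "x": 3.49, "y": -0.51, "z": 0.45, "turn": 0.35}, {"fingers": 5, "x": 3.49, "y": -0.53, "z": 0.45, "turn": 0.35}, {"fingers": 5, "x": 3.48, "y": -0.55, "z": 0.45, "turn": 0.35}, {"fingers": 5, "x": 3.48, "y": -0.57, "z": 0.45, "turn": 0.35}, {"fingers": 5, "x": 3.48, "y": -0.59, "z": 0.45, "turn": 0.35}, {"fingers": 5, "x": 3.47, "y": -0.62, "z": 0.45, "turn": 0.35}]
```

Emit:
{"op": "servo_tool", "data": {"rows": [{"fingers": 4.5, "x": 3.5, "y": -0.5, "z": 0, "turn": 0.35}, {"fingers": 4.5, "x": 3.5, "y": -0.5, "z": 0.3, "turn": 0.35}, {"fingers": 4.5, "x": 3.5, "y": -0.5, "z": 0.5, "turn": 0.35}, {"fingers": 4.5, "x": 3.5, "y": -0.6, "z": 1, "turn": 0.35}, {"fingers": 4.5, "x": 3.5, "y": -0.6, "z": 1.5, "turn": 0.35}, {"fingers": 4.5, "x": 3.5, "y": -0.6, "z": 2, "turn": 0.35}, {"fingers": 4.5, "x": 3, "y": -0.5, "z": 2, "turn": 0.35}, {"fingers": 4.5, "x": 0, "y": 0, "z": 0, "turn": 0}, {"fingers": 4.5, "x": 0, "y": 0, "z": 0, "turn": 0}]}}

```text
clock: 5.2
position: [479.6, 121.5, 68.1]
ee_rot: [-0.691, 0.723, -0.0, 0.0]
contact_force: [0.1, 1.3, 1.0]
gripper_width: 45.2
```

```bash
python3 plan.py 479.6 118.5 22 177.6;python3 - <<'E'
from bench import arm
from h import *
m=arm.camera_model("wrist");p,d=arm.get_image("wrist");C=cloud(m,d);hsv=cv2.cvtColor(p,cv2.COLOR_RGB2HSV)
cv2.imwrite("pics/w3.png",p[:,:,::-1])
W=C;k=(W[...,2]>34)&(W[...,2]<42)&(abs(W[...,0]-480)<35)&(abs(W[...,1]-118)<40)&(hsv[...,1]>80)
q=C[k][:,:2].astype(np.float32);print(len(q));print(cv2.minAreaRect(q))
E
```

```text
clock 5.2 pos [479.6 121.5  68.1] yaw 177.4 d [ -0.   -3.  -46.1] dyaw 0.2 n 2 F [0.1 1.3 1. ] w 45.2
[{"fingers": 5, "x": 0.15, "y": -0.01, "z": 2.31, "turn": -0.09}, {"fingers": 5, "x": 0.15, "y": -0.0, "z": 2.31, "turn": -0.09}]
3058
((479.7004089355469, 119.94436645507812), (46.781246185302734, 19.542795181274414), 86.91181182861328)
```

View pics/w3.png

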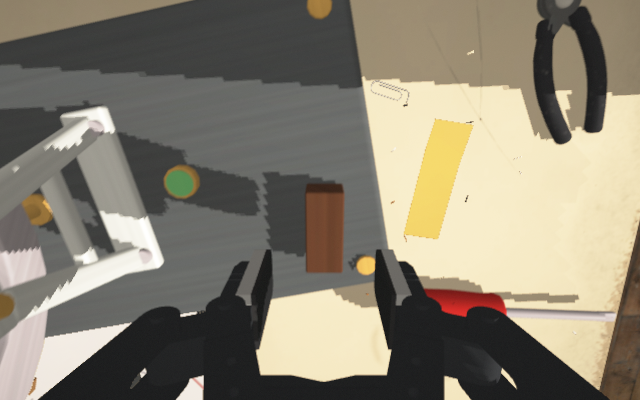

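The dark block sits square between the fingers at (324,228), and the screw head and screwdriver are clear of them. I'll descend and grip.

Emit:
{"op": "servo_tool", "data": {"rows": [{"fingers": 4.5, "x": 0.15, "y": 0, "z": 2.3, "turn": 0}, {"fingers": 4.5, "x": 0.1, "y": 0, "z": 2.3, "turn": 0}, {"fingers": 4.5, "x": 0, "y": 0, "z": 0, "turn": 0}, {"fingers": 0.5, "x": 0, "y": 0, "z": 0, "turn": 0}, {"fingers": 0.5, "x": 0, "y": 0, "z": 0, "turn": 0}, {"fingers": 0.5, "x": 0, "y": 0, "z": 0, "turn": 0}, {"fingers": 0.5, "x": 0, "y": 0, "z": 0, "turn": 0}, {"fingers": 0.5, "x": 0, "y": 0, "z": -2.5, "turn": 0}, {"fingers": 0.5, "x": 0, "y": 0, "z": -4, "turn": 0}, {"fingers": 0.5, "x": 0, "y": 0, "z": -4, "turn": 0}]}}

```text
clock: 6.08
position: [478.3, 120.5, 127.4]
ee_rot: [-0.692, 0.722, 0.0, -0.001]
contact_force: [0.3, 1.4, -0.3]
gripper_width: 18.3
```

```bash
python3 plan.py 443.5 369 140 180
```

```text
clock 6.08 pos [478.3 120.5 127.4] yaw 177.6 d [-34.8 248.5  12.6] dyaw 2.4 n 7 F [ 0.3  1.4 -0.3] w 18.3
[{"fingers": 5, "x": -3.53, "y": 0.64, "z": -0.18, "turn": -0.34}, {"fingers": 5, "x": -3.53, "y": 0.62, "z": -0.18, "turn": -0.34}, {"fingers": 5, "x": -3.53, "y": 0.6, "z": -0.18, "turn": -0.34}, {"fingers": 5, "x": -3.54, "y": 0.58, "z": -0.18, "turn": -0.34}, {"fingers": 5, "x": -3.54, "y": 0.56, "z": -0.18, "turn": -0.34}, {"fingers": 5, "x": -3.54, "y": 0.54, "z": -0.18, "turn": -0.34}, {"fingers": 5, "x": -3.55, "y": 0.52, "z": -0.18, "turn": -0.34}]
```

Emit:
{"op": "servo_tool", "data": {"rows": [{"fingers": 0.5, "x": -3.5, "y": 0.6, "z": -0.2, "turn": -0.3}, {"fingers": 0.5, "x": -3.5, "y": 0.6, "z": -0.2, "turn": -0.3}, {"fingers": 0.5, "x": -3.5, "y": 0.6, "z": 0, "turn": -0.3}, {"fingers": 0.5, "x": -3.5, "y": 0.6, "z": 0, "turn": -0.3}, {"fingers": 0.5, "x": -3.5, "y": 0.6, "z": 0, "turn": -0.3}, {"fingers": 0.5, "x": -3.5, "y": 0.5, "z": 0, "turn": -0.3}, {"fingers": 0.5, "x": -3.5, "y": 0.5, "z": 0, "turn": -0.3}, {"fingers": 0.5, "x": 0, "y": 0, "z": 0, "turn": 0}, {"fingers": 0.5, "x": 0, "y": 0, "z": 0, "turn": 0}]}}

```text
clock: 6.83
position: [445.0, 368.6, 130.6]
ee_rot: [-0.706, 0.708, 0.0, 0.0]
contact_force: [0.8, -0.5, -0.2]
gripper_width: 18.3
```

```bash
python3 plan.py 443.5 369 78 180
```

```text
clock 6.83 pos [445.  368.6 130.6] yaw 179.9 d [ -1.5   0.4 -52.6] dyaw 0.1 n 2 F [ 0.8 -0.5 -0.2] w 18.3
[{"fingers": 5, "x": -0.02, "y": 0.07, "z": 2.63, "turn": -0.07}, {"fingers": 5, "x": -0.02, "y": 0.07, "z": 2.63, "turn": -0.07}]
```

Emit:
{"op": "servo_tool", "data": {"rows": [{"fingers": 0.5, "x": 0, "y": 0.1, "z": 2.6, "turn": 0}, {"fingers": 0.5, "x": 0, "y": 0, "z": 2.6, "turn": 0}, {"fingers": 4.5, "x": 0, "y": 0, "z": 0, "turn": 0}, {"fingers": 4.5, "x": 0, "y": 0, "z": 0, "turn": 0}, {"fingers": 4.5, "x": 0, "y": 0, "z": 0, "turn": 0}, {"fingers": 4.5, "x": 0, "y": 0, "z": -3, "turn": 0}, {"fingers": 4.5, "x": 0, "y": 0, "z": -4, "turn": 0}, {"fingers": 4.5, "x": 0, "y": 0, "z": -4, "turn": 0}, {"fingers": 4.5, "x": 1, "y": 0, "z": -4, "turn": -1}]}}

```text
clock: 7.58
position: [445.1, 357.6, 232.4]
ee_rot: [0.712, -0.702, 0.0, -0.002]
contact_force: [1.1, 0.8, 0.2]
gripper_width: 45.2
```

```bash
python3 - <<'E'
from bench import arm
from h import *
for n in("top","wrist","scene"):
    p,d=arm.get_image(n);cv2.imwrite(f"pics/{n}4.png",p[:,:,::-1]);np.savez(f"pics/{n}4.npz",p=p,d=d)
    if n=="top":t=cv2.resize(p[210:280,265:325],None,fx=6,fy=6)
    if n=="scene":
        s=cv2.resize(p[195:310,220:405],None,fx=4,fy=4)
    if n=="wrist": w=p
k=np.zeros((600,740,3),np.uint8)
k[:460]=s; cv2.imwrite("pics/s4c.png",k[:460,:,::-1]);cv2.imwrite("pics/t4c.png",t[:,:,::-1])
E
python3 plan.py 638.6 102.4 290 188.4
```

```text
clock 7.73 pos [446.3 358.  235.1] yaw -179.3 d [ 192.3 -255.6   54.9] dyaw 7.7 n 9 F [ 0.1  0.2 -0.9] w 45.0
[{"fingers": 5, "x": 2.86, "y": -2.1, "z": -0.61, "turn": -0.86}, {"fingers": 5, "x": 2.9, "y": -2.06, "z": -0.61, "turn": -0.86}, {"fingers": 5, "x": 2.93, "y": -2.02, "z": -0.61, "turn": -0.86}, {"fingers": 5, "x": 2.96, "y": -1.97, "z": -0.61, "turn": -0.86}, {"fingers": 5, "x": 2.99, "y": -1.93, "z": -0.61, "turn": -0.86}, {"fingers": 5, "x": 3.01, "y": -1.88, "z": -0.61, "turn": -0.86}, {"fingers": 5, "x": 3.04, "y": -1.84, "z": -0.61, "turn": -0.86}, {"fingers": 5, "x": 3.07, "y": -1.79, "z": -0.61, "turn": -0.86}, {"fingers": 5, "x": 3.1, "y": -1.75, "z": -0.61, "turn": -0.86}]
```

View pics/s4c.png

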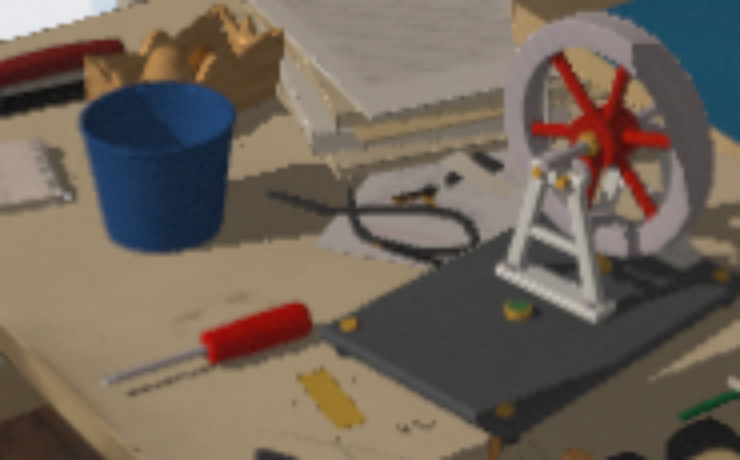

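View pics/wrist4.png

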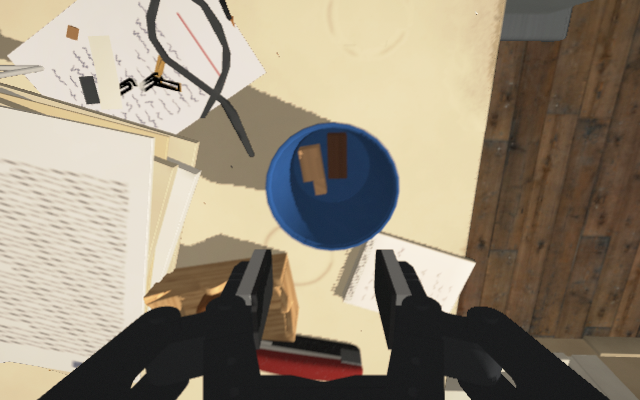

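Both offcuts lie in the bin, at (313,168) and (337,155) in the wrist view. Next is a spoke-phase helper: red pixels cast onto the wheel plane, then the sixfold phase.

```bash
cat > wheel.py <<'E'
from h import *
t=np.radians(8.35);R2=np.array([[np.cos(t),-np.sin(t)],[np.sin(t),np.cos(t)]]);O=np.array([638.6,102.4])
def phase(m,p,x=-4.0,verbose=False):
    "spoke phase mod 60 deg; theta grows clockwise seen from robot (top moves to -y); 0 = spoke at top"
    hsv=cv2.cvtColor(p,cv2.COLOR_RGB2HSV);H,S,V=[hsv[...,i].astype(int) for i in range(3)]
    v,u=np.nonzero(((H<7)|(H>174))&(S>170)&(V>60))
    o,d=rays(m,np.c_[u,v]); n=np.r_[R2[:,0],0]; P0=np.r_[O+x*R2[:,0],124]
    k=((P0-o)@n)/(d@n); P=o+d*k[:,None]; r=P-P0
    y=r[:,:2]@R2[:,1]; z=r[:,2]; rad=np.hypot(y,z); s=(rad>27)&(rad<62)
    a=np.arctan2(-y[s],z[s]); c=np.exp(6j*a).mean()
    # robust: refine per-pixel
    ph=np.degrees(np.angle(c))/6
    return ph,abs(c),s.sum()
E
python3 - <<'E'
from wheel import *
from bench import arm
for n in("scene","top"):
    m=arm.camera_model(n)
    for k in(0,4): print(n,k,phase(m,np.load(f"pics/{n}{k}.npz")['p']))
E
```

```text
scene 0 (np.float64(3.797228701099382), np.float64(0.7199835782913845), np.int64(206))
scene 4 (np.float64(14.640778619043187), np.float64(0.7148316645086823), np.int64(189))
top 0 (np.float64(-15.868905188080715), np.float64(0.11010045208467112), np.int64(38))
top 4 (np.float64(19.751090529208366), np.float64(0.08125540073635185), np.int64(43))
```

```bash
python3 plan.py 630.3 158.8 225 188.4 8
```

```text
clock 7.73 pos [446.3 358.  235.1] yaw -179.3 d [ 184.  -199.2  -10.1] dyaw 7.7 n 8 F [ 0.1  0.2 -0.9] w 45.0
[{"fingers": 5, "x": 2.52, "y": -2.27, "z": 0.13, "turn": -0.97}, {"fingers": 5, "x": 2.55, "y": -2.23, "z": 0.13, "turn": -0.97}, {"fingers": 5, "x": 2.59, "y": -2.18, "z": 0.13, "turn": -0.97}, {"fingers": 5, "x": 2.63, "y": -2.14, "z": 0.13, "turn": -0.97}, {"fingers": 5, "x": 2.66, "y": -2.1, "z": 0.13, "turn": -0.97}, {"fingers": 5, "x": 2.7, "y": -2.05, "z": 0.13, "turn": -0.97}, {"fingers": 5, "x": 2.73, "y": -2.0, "z": 0.13, "turn": -0.97}, {"fingers": 5, "x": 2.77, "y": -1.96, "z": 0.13, "turn": -0.97}]
```

Emit:
{"op": "servo_tool", "data": {"rows": [{"fingers": 5, "x": 2.5, "y": -2.3, "z": 0, "turn": -1}, {"fingers": 5, "x": 2.6, "y": -2.2, "z": 0, "turn": -1}, {"fingers": 5, "x": 2.6, "y": -2.2, "z": 0, "turn": -1}, {"fingers": 5, "x": 2.6, "y": -2.1, "z": 0, "turn": -1}, {"fingers": 5, "x": 2.7, "y": -2.1, "z": 0, "turn": -1}, {"fingers": 5, "x": 2.7, "y": -2.1, "z": 0, "turn": -1}, {"fingers": 5, "x": 2.7, "y": -2, "z": 0, "turn": -1}, {"fingers": 5, "x": 2.7, "y": -2, "z": 0, "turn": -1}, {"fingers": 5, "x": 0, "y": 0, "z": 0, "turn": 0}, {"fingers": 5, "x": 0, "y": 0, "z": 0, "turn": 0}]}}

```text
clock: 8.57
position: [630.1, 156.9, 227.8]
ee_rot: [0.758, -0.653, -0.0, 0.0]
contact_force: [-0.3, 0.4, 0.4]
gripper_width: 49.8
```

```bash
cat > snap.py <<'E'
import sys
from wheel import *
from bench import arm
k=sys.argv[1]
p,d=arm.get_image("scene");np.savez(f"pics/scene{k}.npz",p=p,d=d)
print("phase",arm.read_state()['clock'],phase(arm.camera_model("scene"),p))
cv2.imwrite(f"pics/sc{k}.png",cv2.resize(p[160:280,320:420,::-1],None,fx=5,fy=5,interpolation=cv2.INTER_CUBIC))
E
python3 snap.py 5; python3 plan.py 630.3 158.8 153 188.35 3
python3 - <<'E'
from bench import arm
from h import *
m=arm.camera_model("wrist");p,d=arm.get_image("wrist");np.savez("pics/w5.npz",p=p,d=d,pose=m['pose']);cv2.imwrite("pics/w5.png",p[:,:,::-1])
E
```

```text
phase 8.6167 (np.float64(14.775514738159124), np.float64(0.7078757306719246), np.int64(182))
clock 8.62 pos [629.5 158.  228.1] yaw -171.4 d [  0.8   0.8 -75.1] dyaw -0.2 n 3 F [ 0.3  0.  -0.2] w 49.9
[{"fingers": 5, "x": -0.02, "y": -0.03, "z": 2.5, "turn": 0.08}, {"fingers": 5, "x": -0.02, "y": -0.03, "z": 2.5, "turn": 0.08}, {"fingers": 5, "x": -0.02, "y": -0.03, "z": 2.5, "turn": 0.08}]
```

View pics/w5.png

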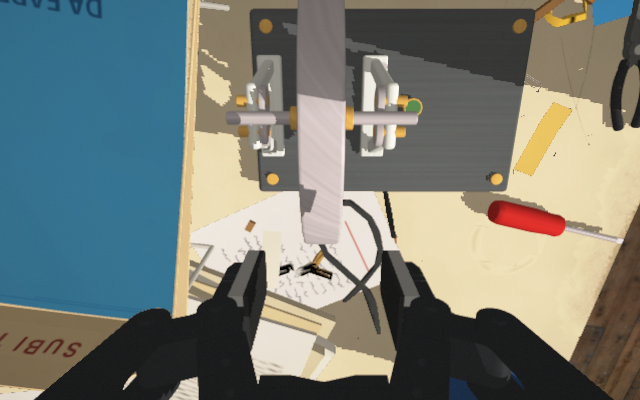

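View pics/sc5.png

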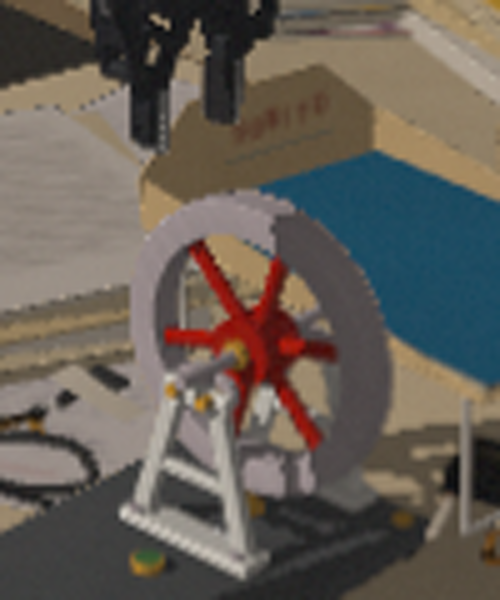

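The wheel has settled at phase 14.7 (same reading at 7.7 s and 8.6 s), having sunk clockwise. The rim lines up between the fingers, at x≈322 against the finger midpoint of 324. I'll pinch at 50° left of the top.

Emit:
{"op": "servo_tool", "data": {"rows": [{"fingers": 5, "x": 0, "y": 0, "z": 2.5, "turn": 0}, {"fingers": 5, "x": 0, "y": 0, "z": 2.5, "turn": 0}, {"fingers": 5, "x": 0, "y": 0, "z": 2.5, "turn": 0}, {"fingers": 5, "x": 0, "y": 0, "z": 0, "turn": 0}, {"fingers": 0.5, "x": 0, "y": 0, "z": 0, "turn": 0}, {"fingers": 0.5, "x": 0, "y": 0, "z": 0, "turn": 0}, {"fingers": 0.5, "x": 0, "y": 0, "z": 0, "turn": 0}, {"fingers": 0.5, "x": 0, "y": 0, "z": 0, "turn": 0}, {"fingers": 0.5, "x": 0, "y": 0, "z": 0, "turn": 0}]}}

```text
clock: 9.42
position: [630.6, 159.8, 155.8]
ee_rot: [0.759, -0.651, 0.001, -0.002]
contact_force: [-1.3, 1.8, 5.0]
gripper_width: 21.1
```

```bash
python3 snap.py 6
cat > arc.py <<'E'
# rows for arc from current TCP, about axle; dphi deg clockwise (toward -y), n rows
import sys,json
from wheel import *
from bench import arm
s=arm.read_state();p=s['position'];dphi=float(sys.argv[1]);n=int(sys.argv[2]);f=float(sys.argv[3]) if len(sys.argv)>3 else .5
g=p+[0,0,19];y=(g[:2]-O)@R2[:,1];xs=(g[:2]-O)@R2[:,0];z=g[2]-124;r=np.hypot(y,z);ph=np.degrees(np.arctan2(-y,z))
q=s['ee_rot'];from scipy.spatial.transform import Rotation as Ro
M=Ro.from_quat(q).as_matrix();yaw=np.degrees(np.arctan2(M[1,1],M[0,1]))
print("clock",s['clock'],"phi",ph.round(1),"r",r.round(1),"x",xs.round(1),"yaw",round(yaw,1),"F stand",(s['contact_force'][:2]@R2).round(1),s['contact_force'][2].round(1),"w",s['gripper_width'].round(1))
a=np.radians(ph+np.linspace(0,dphi,n+1));Y=-r*np.sin(a);Z=r*np.cos(a)
# tool x = -stand y? yaw~188 => tool x dir = yaw+90 = 278 deg => -y stand
print(json.dumps([dict(fingers=f,x=round(-dy/10,2),y=0,z=round(-dz/10,2),turn=0) for dy,dz in zip(np.diff(Y),np.diff(Z))]))
E
python3 arc.py 100 18
```

```text
phase 9.4667 (np.float64(15.07998278223574), np.float64(0.7117165041158124), np.int64(174))Traceback (most recent call last):
  File "arc.py", line 9, in <module>
    print("clock",s['clock'],"phi",ph.round(1),"r",r.round(1),"x",xs.round(1),"yaw",round(yaw,1),"F stand",(s['contact_force'][:2]@R2).round(1),s['contact_force'][2].round(1),"w",s['gripper_width'].round(1))
                                                                                                                                                                                   ^^^^^^^^^^^^^^^^^^^^^^^^
AttributeError: 'float' object has no attribute 'round'
```

```bash
sed -i "s/s\['gripper_width'\].round(1)/round(float(s['gripper_width']),1)/" arc.py; python3 arc.py 100 18
```

```text
clock 9.4667 phi -48.8 r 77.1 x 0.4 yaw -171.2 F stand [-1.2  3.1] 5.9 w 21.2
[{"fingers": 0.5, "x": 0.52, "y": 0, "z": -0.54, "turn": 0}, {"fingers": 0.5, "x": 0.57, "y": 0, "z": -0.48, "turn": 0}, {"fingers": 0.5, "x": 0.61, "y": 0, "z": -0.43, "turn": 0}, {"fingers": 0.5, "x": 0.65, "y": 0, "z": -0.37, "turn": 0}, {"fingers": 0.5, "x": 0.68, "y": 0, "z": -0.3, "turn": 0}, {"fingers": 0.5, "x": 0.71, "y": 0, "z": -0.23, "turn": 0}, {"fingers": 0.5, "x": 0.73, "y": 0, "z": -0.16, "turn": 0}, {"fingers": 0.5, "x": 0.74, "y": 0, "z": -0.09, "turn": 0}, {"fingers": 0.5, "x": 0.75, "y": 0, "z": -0.02, "turn": 0}, {"fingers": 0.5, "x": 0.75, "y": 0, "z": 0.05, "turn": 0}, {"fingers": 0.5, "x": 0.74, "y": 0, "z": 0.12, "turn": 0}, {"fingers": 0.5, "x": 0.72, "y": 0, "z": 0.19, "turn": 0}, {"fingers": 0.5, "x": 0.7, "y": 0, "z": 0.26, "turn": 0}, {"fingers": 0.5, "x": 0.67, "y": 0, "z": 0.33, "turn": 0}, {"fingers": 0.5, "x": 0.64, "y": 0, "z": 0.39, "turn": 0}, {"fingers": 0.5, "x": 0.59, "y": 0, "z": 0.45, "turn": 0}, {"fingers": 0.5, "x": 0.55, "y": 0, "z": 0.51, "turn": 0}, {"fingers": 0.5, "x": 0.5, "y": 0, "z": 0.56, "turn": 0}]
```

Emit:
{"op": "servo_tool", "data": {"rows": [{"fingers": 0.5, "x": 0.5, "y": 0, "z": -0.55, "turn": 0}, {"fingers": 0.5, "x": 0.55, "y": 0, "z": -0.5, "turn": 0}, {"fingers": 0.5, "x": 0.6, "y": 0, "z": -0.45, "turn": 0}, {"fingers": 0.5, "x": 0.65, "y": 0, "z": -0.35, "turn": 0}, {"fingers": 0.5, "x": 0.7, "y": 0, "z": -0.3, "turn": 0}, {"fingers": 0.5, "x": 0.7, "y": 0, "z": -0.25, "turn": 0}, {"fingers": 0.5, "x": 0.75, "y": 0, "z": -0.15, "turn": 0}, {"fingers": 0.5, "x": 0.75, "y": 0, "z": -0.1, "turn": 0}]}}

```text
clock: 10.13
position: [637.9, 111.1, 179.2]
ee_rot: [0.759, -0.651, -0.001, -0.003]
contact_force: [1.0, 10.3, -4.9]
gripper_width: 21.0
```

```bash
python3 snap.py 7;python3 arc.py 55 10
```

```text
phase 10.1833 (np.float64(-7.72002270410049), np.float64(0.6903399437517789), np.int64(156))
clock 10.1833 phi -5.5 r 74.7 x 0.6 yaw -171.3 F stand [1.5 7.2] -4.4 w 21.3
[{"fingers": 0.5, "x": 0.72, "y": 0, "z": -0.03, "turn": 0}, {"fingers": 0.5, "x": 0.72, "y": 0, "z": 0.03, "turn": 0}, {"fingers": 0.5, "x": 0.71, "y": 0, "z": 0.1, "turn": 0}, {"fingers": 0.5, "x": 0.7, "y": 0, "z": 0.17, "turn": 0}, {"fingers": 0.5, "x": 0.68, "y": 0, "z": 0.24, "turn": 0}, {"fingers": 0.5, "x": 0.65, "y": 0, "z": 0.3, "turn": 0}, {"fingers": 0.5, "x": 0.62, "y": 0, "z": 0.36, "turn": 0}, {"fingers": 0.5, "x": 0.58, "y": 0, "z": 0.42, "turn": 0}, {"fingers": 0.5, "x": 0.54, "y": 0, "z": 0.47, "turn": 0}, {"fingers": 0.5, "x": 0.49, "y": 0, "z": 0.52, "turn": 0}]
```

Emit:
{"op": "servo_tool", "data": {"rows": [{"fingers": 0.5, "x": 0.7, "y": 0, "z": 0, "turn": 0}, {"fingers": 0.5, "x": 0.7, "y": 0, "z": 0.05, "turn": 0}, {"fingers": 0.5, "x": 0.7, "y": 0, "z": 0.1, "turn": 0}, {"fingers": 0.5, "x": 0.7, "y": 0, "z": 0.15, "turn": 0}, {"fingers": 0.5, "x": 0.7, "y": 0, "z": 0.25, "turn": 0}, {"fingers": 0.5, "x": 0.65, "y": 0, "z": 0.3, "turn": 0}, {"fingers": 0.5, "x": 0.6, "y": 0, "z": 0.35, "turn": 0}, {"fingers": 0.5, "x": 0.6, "y": 0, "z": 0.4, "turn": 0}, {"fingers": 0.5, "x": 0.55, "y": 0, "z": 0.45, "turn": 0}, {"fingers": 0.5, "x": 0.5, "y": 0, "z": 0.5, "turn": 0}]}}

```text
clock: 11.02
position: [647.5, 47.5, 156.2]
ee_rot: [0.759, -0.651, -0.001, -0.003]
contact_force: [-4.0, 11.0, 9.2]
gripper_width: 21.2
```

```bash
python3 snap.py 8;python3 arc.py 10 2
```

```text
phase 11.0667 (np.float64(-19.923370591343126), np.float64(0.6838949805758439), np.int64(166))
clock 11.0667 phi 48.4 r 75.7 x 0.8 yaw -171.3 F stand [-0.8  9.8] 5.0 w 20.8
[{"fingers": 0.5, "x": 0.42, "y": 0, "z": 0.51, "turn": 0}, {"fingers": 0.5, "x": 0.37, "y": 0, "z": 0.55, "turn": 0}]
```

View pics/sc8.png

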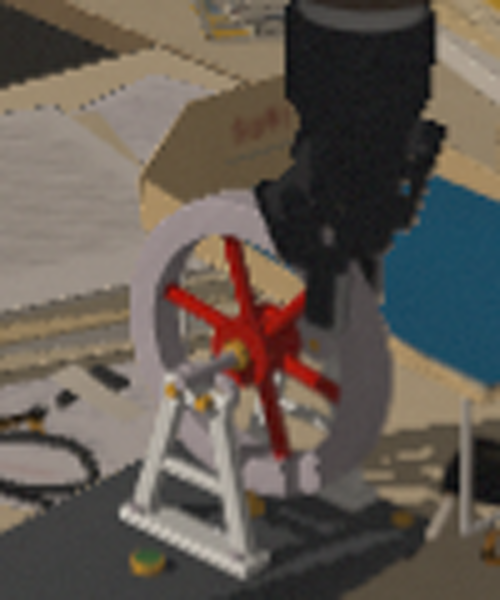

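The wheel has turned about 85° clockwise (spoke phase 15 to 100 unwrapped, slightly less than the fingers moved). I'll release it and watch it sink.

Emit:
{"op": "servo_tool", "data": {"rows": [{"fingers": 5, "x": 0, "y": 0, "z": 0, "turn": 0}, {"fingers": 5, "x": 0, "y": 0, "z": 0, "turn": 0}, {"fingers": 5, "x": 0, "y": 0, "z": 0, "turn": 0}, {"fingers": 5, "x": 0, "y": 0, "z": -2, "turn": 0}]}}

```text
clock: 11.4
position: [644.4, 43.3, 170.0]
ee_rot: [0.758, -0.652, -0.003, 0.004]
contact_force: [0.1, 0.4, -0.9]
gripper_width: 50.0
```

```bash
python3 snap.py 9;python3 arc.py 10 2 |head -1
```

```text
phase 11.45 (np.float64(22.106396983598326), np.float64(0.695298234391683), np.int64(162))
clock 11.45 phi 39.6 r 93.6 x 0.8 yaw -171.3 F stand [ 2.2 -0.8] 4.2 w 50.1
```

Emit:
{"op": "servo_tool", "data": {"rows": [{"fingers": 5, "x": 0, "y": 0, "z": -3, "turn": 0}, {"fingers": 5, "x": 0, "y": 0, "z": -3, "turn": 0}, {"fingers": 5, "x": 0, "y": 0, "z": 0, "turn": 0}, {"fingers": 5, "x": 0, "y": 0, "z": 0, "turn": 0}]}}

```text
clock: 11.78
position: [648.3, 44.0, 236.9]
ee_rot: [0.759, -0.651, 0.002, -0.002]
contact_force: [0.4, 0.5, -1.2]
gripper_width: 49.9
```

```bash
python3 snap.py 10;python3 arc.py 10 2 |head -1
```

```text
phase 11.8333 (np.float64(6.503631451160394), np.float64(0.7420575641069661), np.int64(207))
clock 11.8333 phi 24.5 r 142.7 x 0.1 yaw -171.3 F stand [-0.7 -0.6] -0.3 w 49.8
```

It is sinking counterclockwise (100 → 82 → 66), so it passed the bottom as expected. I'll wait for it to stop.

Emit:
{"op": "servo_tool", "data": {"rows": [{"fingers": 5, "x": 0, "y": 0, "z": 0, "turn": 0}, {"fingers": 5, "x": 0, "y": 0, "z": 0, "turn": 0}, {"fingers": 5, "x": 0, "y": 0, "z": 0, "turn": 0}, {"fingers": 5, "x": 0, "y": 0, "z": 0, "turn": 0}, {"fingers": 5, "x": 0, "y": 0, "z": 0, "turn": 0}]}}

```text
clock: 12.25
position: [647.0, 44.1, 233.7]
ee_rot: [0.759, -0.651, -0.0, 0.0]
contact_force: [0.3, 0.7, 0.1]
gripper_width: 50.1
```

```bash
python3 snap.py 11
```

```text
phase 12.3 (np.float64(4.261186028364729), np.float64(0.7237220182623618), np.int64(199))
```

Emit:
{"op": "servo_tool", "data": {"rows": [{"fingers": 5, "x": 0, "y": 0, "z": 0, "turn": 0}, {"fingers": 5, "x": 0, "y": 0, "z": 0, "turn": 0}, {"fingers": 5, "x": 0, "y": 0, "z": 0, "turn": 0}, {"fingers": 5, "x": 0, "y": 0, "z": 0, "turn": 0}, {"fingers": 5, "x": 0, "y": 0, "z": 0, "turn": 0}, {"fingers": 5, "x": 0, "y": 0, "z": 0, "turn": 0}, {"fingers": 5, "x": 0, "y": 0, "z": 0, "turn": 0}, {"fingers": 5, "x": 0, "y": 0, "z": 0, "turn": 0}, {"fingers": 5, "x": 0, "y": 0, "z": 0, "turn": 0}, {"fingers": 5, "x": 0, "y": 0, "z": 0, "turn": 0}]}}

```text
clock: 13.13
position: [647.1, 44.2, 234.3]
ee_rot: [0.759, -0.651, -0.0, 0.0]
contact_force: [0.2, -0.6, -0.6]
gripper_width: 49.6
```

```bash
python3 snap.py 12
```

```text
phase 13.1833 (np.float64(4.2461456872223), np.float64(0.7328335072127528), np.int64(200))
```

Emit:
{"op": "servo_tool", "data": {"rows": [{"fingers": 5, "x": 0, "y": 0, "z": 0, "turn": 0}, {"fingers": 5, "x": 0, "y": 0, "z": 0, "turn": 0}, {"fingers": 5, "x": 0, "y": 0, "z": 0, "turn": 0}, {"fingers": 5, "x": 0, "y": 0, "z": 0, "turn": 0}, {"fingers": 5, "x": 0, "y": 0, "z": 0, "turn": 0}, {"fingers": 5, "x": 0, "y": 0, "z": 0, "turn": 0}, {"fingers": 5, "x": 0, "y": 0, "z": 0, "turn": 0}, {"fingers": 5, "x": 0, "y": 0, "z": 0, "turn": 0}, {"fingers": 5, "x": 0, "y": 0, "z": 0, "turn": 0}, {"fingers": 5, "x": 0, "y": 0, "z": 0, "turn": 0}]}}

```text
clock: 14.02
position: [647.1, 44.2, 234.3]
ee_rot: [0.759, -0.651, -0.0, -0.0]
contact_force: [1.0, -0.7, -0.4]
gripper_width: 50.1
```

```bash
python3 snap.py 13
```

```text
phase 14.0667 (np.float64(4.187476923576073), np.float64(0.7388530390138448), np.int64(199))
```

It stopped at 64.2 unwrapped, against 14.8 from the other side. That gives δ≈24.7° and puts straight down near phase 39.5. There is plenty of time, so I'll repeat from the first side to confirm.

Emit:
{"op": "servo_tool", "data": {"rows": [{"fingers": 5, "x": 0, "y": 0, "z": 2.7, "turn": 0}, {"fingers": 5, "x": 0, "y": 0, "z": 2.7, "turn": 0}, {"fingers": 5, "x": 0, "y": 0, "z": 2.6, "turn": 0}, {"fingers": 5, "x": 0, "y": 0, "z": 0, "turn": 0}, {"fingers": 0.5, "x": 0, "y": 0, "z": 0, "turn": 0}, {"fingers": 0.5, "x": 0, "y": 0, "z": 0, "turn": 0}, {"fingers": 0.5, "x": 0, "y": 0, "z": 0, "turn": 0}, {"fingers": 0.5, "x": 0, "y": 0, "z": 0, "turn": 0}, {"fingers": 0.5, "x": 0, "y": 0, "z": 0, "turn": 0}]}}

```text
clock: 14.82
position: [647.9, 44.2, 156.5]
ee_rot: [0.759, -0.651, 0.001, -0.001]
contact_force: [-1.0, -0.3, 4.1]
gripper_width: 20.8
```

```bash
python3 snap.py 14;python3 arc.py -100 18
```

```text
phase 14.8667 (np.float64(4.5514955197583795), np.float64(0.7340259370559399), np.int64(190))
clock 14.8667 phi 48.9 r 78.3 x 0.8 yaw -171.3 F stand [-1.4 -1.1] 4.9 w 21.1
[{"fingers": 0.5, "x": -0.53, "y": 0, "z": -0.55, "turn": 0}, {"fingers": 0.5, "x": -0.58, "y": 0, "z": -0.49, "turn": 0}, {"fingers": 0.5, "x": -0.62, "y": 0, "z": -0.44, "turn": 0}, {"fingers": 0.5, "x": -0.66, "y": 0, "z": -0.37, "turn": 0}, {"fingers": 0.5, "x": -0.69, "y": 0, "z": -0.31, "turn": 0}, {"fingers": 0.5, "x": -0.72, "y": 0, "z": -0.24, "turn": 0}, {"fingers": 0.5, "x": -0.74, "y": 0, "z": -0.17, "turn": 0}, {"fingers": 0.5, "x": -0.75, "y": 0, "z": -0.1, "turn": 0}, {"fingers": 0.5, "x": -0.76, "y": 0, "z": -0.02, "turn": 0}, {"fingers": 0.5, "x": -0.76, "y": 0, "z": 0.05, "turn": 0}, {"fingers": 0.5, "x": -0.75, "y": 0, "z": 0.12, "turn": 0}, {"fingers": 0.5, "x": -0.73, "y": 0, "z": 0.2, "turn": 0}, {"fingers": 0.5, "x": -0.71, "y": 0, "z": 0.27, "turn": 0}, {"fingers": 0.5, "x": -0.68, "y": 0, "z": 0.33, "turn": 0}, {"fingers": 0.5, "x": -0.65, "y": 0, "z": 0.4, "turn": 0}, {"fingers": 0.5, "x": -0.6, "y": 0, "z": 0.46, "turn": 0}, {"fingers": 0.5, "x": -0.56, "y": 0, "z": 0.52, "turn": 0}, {"fingers": 0.5, "x": -0.5, "y": 0, "z": 0.57, "turn": 0}]
```

Emit:
{"op": "servo_tool", "data": {"rows": [{"fingers": 0.5, "x": -0.5, "y": 0, "z": -0.5, "turn": 0}, {"fingers": 0.5, "x": -0.55, "y": 0, "z": -0.45, "turn": 0}, {"fingers": 0.5, "x": -0.6, "y": 0, "z": -0.4, "turn": 0}, {"fingers": 0.5, "x": -0.65, "y": 0, "z": -0.35, "turn": 0}, {"fingers": 0.5, "x": -0.7, "y": 0, "z": -0.3, "turn": 0}, {"fingers": 0.5, "x": -0.7, "y": 0, "z": -0.25, "turn": 0}, {"fingers": 0.5, "x": -0.75, "y": 0, "z": -0.15, "turn": 0}, {"fingers": 0.5, "x": -0.75, "y": 0, "z": -0.1, "turn": 0}]}}

```text
clock: 15.53
position: [640.7, 92.2, 180.9]
ee_rot: [0.759, -0.652, 0.003, 0.001]
contact_force: [3.7, -10.8, 1.5]
gripper_width: 21.1
```

```bash
python3 snap.py 15;python3 arc.py -55 10
```

```text
phase 15.5833 (np.float64(28.123615276066687), np.float64(0.7035050004597315), np.int64(170))
clock 15.5833 phi 6.7 r 76.6 x 0.6 yaw -171.3 F stand [ 0.5 -7. ] 3.8 w 21.1
[{"fingers": 0.5, "x": -0.73, "y": 0, "z": -0.05, "turn": 0}, {"fingers": 0.5, "x": -0.73, "y": 0, "z": 0.02, "turn": 0}, {"fingers": 0.5, "x": -0.73, "y": 0, "z": 0.09, "turn": 0}, {"fingers": 0.5, "x": -0.72, "y": 0, "z": 0.16, "turn": 0}, {"fingers": 0.5, "x": -0.7, "y": 0, "z": 0.23, "turn": 0}, {"fingers": 0.5, "x": -0.67, "y": 0, "z": 0.29, "turn": 0}, {"fingers": 0.5, "x": -0.64, "y": 0, "z": 0.36, "turn": 0}, {"fingers": 0.5, "x": -0.61, "y": 0, "z": 0.42, "turn": 0}, {"fingers": 0.5, "x": -0.56, "y": 0, "z": 0.47, "turn": 0}, {"fingers": 0.5, "x": -0.51, "y": 0, "z": 0.53, "turn": 0}]
```

Emit:
{"op": "servo_tool", "data": {"rows": [{"fingers": 0.5, "x": -0.7, "y": 0, "z": 0, "turn": 0}, {"fingers": 0.5, "x": -0.7, "y": 0, "z": 0.05, "turn": 0}, {"fingers": 0.5, "x": -0.7, "y": 0, "z": 0.1, "turn": 0}, {"fingers": 0.5, "x": -0.7, "y": 0, "z": 0.15, "turn": 0}, {"fingers": 0.5, "x": -0.7, "y": 0, "z": 0.25, "turn": 0}, {"fingers": 0.5, "x": -0.65, "y": 0, "z": 0.3, "turn": 0}, {"fingers": 0.5, "x": -0.65, "y": 0, "z": 0.35, "turn": 0}, {"fingers": 0.5, "x": -0.6, "y": 0, "z": 0.4, "turn": 0}, {"fingers": 0.5, "x": -0.55, "y": 0, "z": 0.45, "turn": 0}, {"fingers": 0.5, "x": -0.5, "y": 0, "z": 0.5, "turn": 0}]}}

```text
clock: 16.42
position: [631.0, 157.5, 158.8]
ee_rot: [0.759, -0.651, 0.003, -0.0]
contact_force: [-3.3, -5.6, 16.3]
gripper_width: 21.0
```

```bash
python3 snap.py 16;python3 arc.py -55 10|head -1
```

```text
phase 16.4667 (np.float64(-19.541560031869018), np.float64(0.6987306358987422), np.int64(162))
clock 16.4667 phi -47.2 r 77.5 x 0.4 yaw -171.2 F stand [-3.2 -3.8] 12.4 w 20.6
```

Emit:
{"op": "servo_tool", "data": {"rows": [{"fingers": 5, "x": 0, "y": 0, "z": 0, "turn": 0}, {"fingers": 5, "x": 0, "y": 0, "z": 0, "turn": 0}, {"fingers": 5, "x": 0, "y": 0, "z": 0, "turn": 0}, {"fingers": 5, "x": 0, "y": 0, "z": -2, "turn": 0}, {"fingers": 5, "x": 0, "y": 0, "z": -3, "turn": 0}, {"fingers": 5, "x": 0, "y": 0, "z": -3, "turn": 0}]}}

```text
clock: 16.97
position: [628.9, 159.2, 233.1]
ee_rot: [0.759, -0.651, -0.001, 0.002]
contact_force: [0.6, 1.2, 0.0]
gripper_width: 49.6
```

```bash
python3 snap.py 17
```

```text
phase 17.0167 (np.float64(6.220869248437846), np.float64(0.7403273774552593), np.int64(196))
```

Emit:
{"op": "servo_tool", "data": {"rows": [{"fingers": 5, "x": 0, "y": 0, "z": 0, "turn": 0}, {"fingers": 5, "x": 0, "y": 0, "z": 0, "turn": 0}, {"fingers": 5, "x": 0, "y": 0, "z": 0, "turn": 0}, {"fingers": 5, "x": 0, "y": 0, "z": 0, "turn": 0}, {"fingers": 5, "x": 0, "y": 0, "z": 0, "turn": 0}, {"fingers": 5, "x": 0, "y": 0, "z": 0, "turn": 0}]}}

```text
clock: 17.52
position: [629.2, 159.2, 232.8]
ee_rot: [0.759, -0.651, -0.0, 0.001]
contact_force: [0.1, 0.4, -0.1]
gripper_width: 49.8
```

```bash
python3 snap.py 18
```

```text
phase 17.5667 (np.float64(14.666544450226231), np.float64(0.7151523604186445), np.int64(181))
```

Emit:
{"op": "servo_tool", "data": {"rows": [{"fingers": 5, "x": 0, "y": 0, "z": 0, "turn": 0}, {"fingers": 5, "x": 0, "y": 0, "z": 0, "turn": 0}, {"fingers": 5, "x": 0, "y": 0, "z": 0, "turn": 0}, {"fingers": 5, "x": 0, "y": 0, "z": 0, "turn": 0}, {"fingers": 5, "x": 0, "y": 0, "z": 0, "turn": 0}, {"fingers": 5, "x": 0, "y": 0, "z": 0, "turn": 0}, {"fingers": 5, "x": 0, "y": 0, "z": 0, "turn": 0}, {"fingers": 5, "x": 0, "y": 0, "z": 0, "turn": 0}, {"fingers": 5, "x": 0, "y": 0, "z": 0, "turn": 0}, {"fingers": 5, "x": 0, "y": 0, "z": 0, "turn": 0}]}}

```text
clock: 18.4
position: [629.5, 159.3, 233.8]
ee_rot: [0.759, -0.651, 0.0, -0.0]
contact_force: [0.8, 0.1, -0.6]
gripper_width: 49.6
```

```bash
python3 snap.py 19;python3 arc.py -55 10|head -1
```

```text
phase 18.45 (np.float64(14.699122843079392), np.float64(0.702354919098971), np.int64(182))
clock 18.45 phi -24.1 r 141.1 x -0.7 yaw -171.3 F stand [-0.2  0.1] -0.1 w 50.1
```

It stopped at 14.7 again, so straight down is at phase (14.7+64.2)/2 ≈ 39.5, a turn of +24.8° clockwise. Now I'll pinch near −25° and carry the rim to the top.

Emit:
{"op": "servo_tool", "data": {"rows": [{"fingers": 5, "x": 1.3, "y": 0, "z": 0, "turn": 0}, {"fingers": 5, "x": 1.2, "y": 0, "z": 0, "turn": 0}, {"fingers": 5, "x": 0, "y": 0, "z": 2.9, "turn": 0}, {"fingers": 5, "x": 0, "y": 0, "z": 2.9, "turn": 0}, {"fingers": 5, "x": 0, "y": 0, "z": 0, "turn": 0}, {"fingers": 0.5, "x": 0, "y": 0, "z": 0, "turn": 0}, {"fingers": 0.5, "x": 0, "y": 0, "z": 0, "turn": 0}, {"fingers": 0.5, "x": 0, "y": 0, "z": 0, "turn": 0}, {"fingers": 0.5, "x": 0, "y": 0, "z": 0, "turn": 0}, {"fingers": 0.5, "x": 0, "y": 0, "z": 0, "turn": 0}]}}

```text
clock: 19.28
position: [634.4, 134.4, 178.1]
ee_rot: [0.759, -0.651, 0.001, -0.001]
contact_force: [0.1, -1.6, 3.9]
gripper_width: 20.6
```

```bash
python3 snap.py 20;python3 arc.py 28 8
```

```text
phase 19.3333 (np.float64(14.68189582188504), np.float64(0.7037420538447904), np.int64(175))
clock 19.3333 phi -23.9 r 79.9 x 0.4 yaw -171.3 F stand [-0.2 -0.8] 4.5 w 20.7
[{"fingers": 0.5, "x": 0.45, "y": 0, "z": -0.18, "turn": 0}, {"fingers": 0.5, "x": 0.46, "y": 0, "z": -0.16, "turn": 0}, {"fingers": 0.5, "x": 0.47, "y": 0, "z": -0.13, "turn": 0}, {"fingers": 0.5, "x": 0.48, "y": 0, "z": -0.1, "turn": 0}, {"fingers": 0.5, "x": 0.48, "y": 0, "z": -0.07, "turn": 0}, {"fingers": 0.5, "x": 0.49, "y": 0, "z": -0.04, "turn": 0}, {"fingers": 0.5, "x": 0.49, "y": 0, "z": -0.01, "turn": 0}, {"fingers": 0.5, "x": 0.49, "y": 0, "z": 0.02, "turn": 0}]
```

Emit:
{"op": "servo_tool", "data": {"rows": [{"fingers": 0.5, "x": 0.45, "y": 0, "z": -0.2, "turn": 0}, {"fingers": 0.5, "x": 0.45, "y": 0, "z": -0.15, "turn": 0}, {"fingers": 0.5, "x": 0.45, "y": 0, "z": -0.15, "turn": 0}, {"fingers": 0.5, "x": 0.45, "y": 0, "z": -0.1, "turn": 0}, {"fingers": 0.5, "x": 0.45, "y": 0, "z": -0.05, "turn": 0}, {"fingers": 0.5, "x": 0.45, "y": 0, "z": -0.05, "turn": 0}, {"fingers": 0.5, "x": 0.45, "y": 0, "z": 0, "turn": 0}, {"fingers": 0.5, "x": 0, "y": 0, "z": 0, "turn": 0}, {"fingers": 0.5, "x": 0, "y": 0, "z": 0, "turn": 0}]}}

```text
clock: 20.08
position: [638.5, 106.7, 183.4]
ee_rot: [0.759, -0.651, -0.001, -0.003]
contact_force: [-0.8, 7.7, 1.8]
gripper_width: 20.8
```

```bash
python3 snap.py 21;python3 arc.py 6 2
```

```text
phase 20.1333 (np.float64(-26.242850915816636), np.float64(0.6864855795622287), np.int64(171))
clock 20.1333 phi -3.1 r 78.6 x 0.6 yaw -171.3 F stand [0.4 7.1] 2.2 w 21.1
[{"fingers": 0.5, "x": 0.41, "y": 0, "z": -0.01, "turn": 0}, {"fingers": 0.5, "x": 0.41, "y": 0, "z": 0.01, "turn": 0}]
```

Phase is 33.8, so 5.7° more is needed.

Emit:
{"op": "servo_tool", "data": {"rows": [{"fingers": 0.5, "x": 0.4, "y": 0, "z": 0, "turn": 0}, {"fingers": 0.5, "x": 0.4, "y": 0, "z": 0, "turn": 0}, {"fingers": 0.5, "x": 0, "y": 0, "z": 0, "turn": 0}, {"fingers": 0.5, "x": 0, "y": 0, "z": 0, "turn": 0}, {"fingers": 0.5, "x": 0, "y": 0, "z": 0, "turn": 0}, {"fingers": 0.5, "x": 0, "y": 0, "z": 0, "turn": 0}]}}

```text
clock: 20.63
position: [639.7, 98.8, 183.3]
ee_rot: [0.759, -0.651, -0.001, -0.003]
contact_force: [-0.7, 7.0, 1.6]
gripper_width: 20.8
```

```bash
python3 snap.py 22;python3 arc.py 6 2|head -1
```

```text
phase 20.6833 (np.float64(-21.69503027249776), np.float64(0.7034075873585707), np.int64(161))
clock 20.6833 phi 2.7 r 78.4 x 0.6 yaw -171.2 F stand [-0.4  6.2] 1.5 w 21.0
```

View pics/sc22.png

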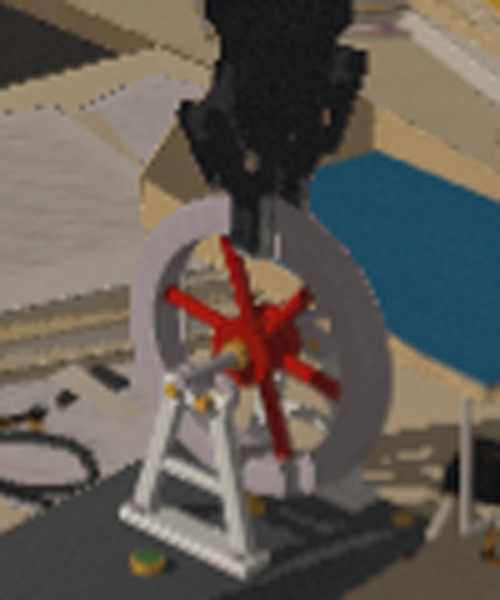

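The fingers pinch the rim at the top. The phase reads 38.3 against the 39.5 target, 1.2° off and well inside 12°. I'll do a final stillness and bin check.

Emit:
{"op": "servo_tool", "data": {"rows": [{"fingers": 0.5, "x": 0.1, "y": 0, "z": 0, "turn": 0}, {"fingers": 0.5, "x": 0, "y": 0, "z": 0, "turn": 0}, {"fingers": 0.5, "x": 0, "y": 0, "z": 0, "turn": 0}, {"fingers": 0.5, "x": 0, "y": 0, "z": 0, "turn": 0}, {"fingers": 0.5, "x": 0, "y": 0, "z": 0, "turn": 0}, {"fingers": 0.5, "x": 0, "y": 0, "z": 0, "turn": 0}]}}

```text
clock: 21.18
position: [639.8, 98.2, 183.2]
ee_rot: [0.759, -0.651, -0.001, -0.003]
contact_force: [-1.6, 8.4, 2.2]
gripper_width: 20.8
```

```bash
python3 snap.py 23;python3 snap.py 24;python3 arc.py 6 2|head -1
python3 - <<'E'
from bench import arm
from h import *
p,d=arm.get_image("top");cv2.imwrite("pics/t24.png",cv2.resize(p[140:280,265:445,::-1],None,fx=4,fy=4,interpolation=cv2.INTER_CUBIC))
E
```

```text
phase 21.2333 (np.float64(-21.04265666756672), np.float64(0.6993662789994541), np.int64(167))
phase 21.2833 (np.float64(-20.93492058344553), np.float64(0.6914795173732229), np.int64(167))
clock 21.2833 phi 3.2 r 78.3 x 0.6 yaw -171.3 F stand [0.9 7.3] 0.2 w 20.7
```

View pics/t24.png

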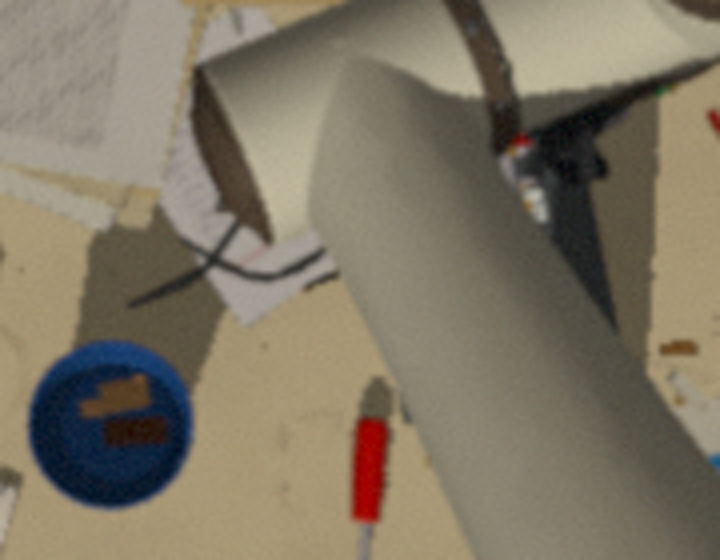

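Both offcuts are in the bin, at (118,395) and (137,430), and the screwdriver has not moved. The wheel is still, at phase 39.0 against the 39.5 target. Handing in.

```bash
python3 -c "
from bench import arm
arm.job_done()"
```

```text
the job is handed in; nothing more can be done
```

Both offcuts are in the blue bin. The fingers are holding the rim still at the top with the heavy side straight down, and I handed the job in at about 21 s of the 72 s.

- **Finding the heavy side:** Left alone, the wheel stopped at spoke phase 14.7° sinking clockwise and at 64.2° sinking counterclockwise. A repeat from the first side stopped at 14.7° again. That makes the drag angle about 24.7°, within the stated 20 to 37°, and puts straight down at 39.5°.
- **Last checks:** The rim read 39.0° and still in two pictures 0.05 s apart, with the fingers closed on it at about 21 mm. The arm showed a steady sideways force of about 7 N. The top view showed both offcuts in the bin and the screwdriver where it was.
- **Not checked:** I did not recheck the stapler or the dumbbell knob in a last picture, though the arm never worked near them. The grip force is not measured directly; I take it from the fixed grip setting and the closed width.
- **Disagreement:** The rim turned about 10% less than the fingers moved, because of slip or give at the pads, so I set the final angle from the camera.

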